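# Index the rotary dumbbell rack and load the small dumbbell

### The arm

A 6-joint arm with a two-finger parallel gripper is mounted at the origin on the work surface. World frame = base frame: x ahead of the robot, y to its left, z up, the work surface at z = 0. Lengths are in mm, angles in rad, forces in N, time in s.
With the tool pointing down it reaches from about 300 to 875 mm from the base axis. Payload 4.2 kg.
Tool frame: the origin (TCP) lies on the centre line of the jaws, within the pads' length; the fingertips stand 25 mm ahead of it and the grasp point (between the pads) lies 6 mm ahead of it; z points along the fingers, x is the direction in which the jaws open and shut, and the axes are right-handed (so a half turn about z gives the same grasp; the last joint's range is limited). The gripper opens to 85 mm and grips with 20 to 120 N. Pads are 22 mm wide; open, the fingers measure 114 mm over their backs; the gripper's body (76 mm by 85 mm) begins 54 mm behind the grasp point. The pads swing forward as they close: fully open they stand 13 mm farther back than shut.
Start: joints at [-1.25, 0.32, 1.565, -0, 1.257, -0.02], TCP at [192.192, -541.944, 231.938] pointing down, gripper open.
Joint ranges: [-3.11, 3.11], [-0.84, 2.01], [0.21, 2.61], [-1.34, 4.49], [0.05, 2.63], [-2.56, 2.56]. Speed limits (rad/s): [2.57, 2.57, 3.14, 3.14, 3.14, 3.14].

### API

Orientations are given as [roll, pitch, yaw] about the fixed x, y, z axes, in that order (R = Rz(yaw) Ry(pitch) Rx(roll)).
In Python, from bench import bot, eyes, regions_of gives the robot as it stands.
- The arm moves only by the tool move_arm, never from a script. Its argument "increments" is a list of rows, each an object of numbers: "rx", "ry", "rz": the turn, a rotation vector about the world's x, y, z in degrees; "tx", "ty", "tz": the shift along the world's x, y, z in mm; "gripper": the closure, from -1 (fully open) to 1 (shut). In form: [{"rx": .., "ry": .., "rz": .., "tx": .., "ty": .., "tz": .., "gripper": ..}, ...]. A call has 1 to 10 rows; each row is the pose to reach, as a shift and turn from the pose commanded when the call began; what a row does not reach only later rows make up. A row lasts 1/12 s, in which the tool goes at most 41.7 mm and 7.16 degrees, less where a joint would pass 70% of its speed; a pose out of reach is approached as far as the arm can. A call with a gripper value outside its range is refused whole. The fingers move at their own pace and stop on an object; "squeeze" is the grip in N (left out, the last holds). Time passes only in rows, so rows that repeat a pose let the fingers close. It gives the time, the measured TCP pose, the force and the opening at its end, in the units of the state.
- bot.state(): the state, without advancing time (a new reading comes with each control period).
- eyes.camera(name): name is "side" or "top" or "wrist"; returns (picture, depth): 400x640x3 uint8, red, green, blue; 400x640 float32, mm along the optical axis (not along the pixel's ray), 0 where there is no reading.
- eyes.camera_params(name): a dict with "vfov" (degrees; the focal length in pixels is half the picture's height over the tangent of half this angle, whatever the lens; pixels are square), "cx", "cy" (the principal point, pixels), "rvec" (rotation vector, rad) and "tvec" (3), from world to camera coordinates, as OpenCV has them; the wrist camera has in their place "T_tool_cam" (4x4, takes a point from camera to tool coordinates, whose origin is the TCP and whose axes are the tool frame's). Camera axes: x right, y down, z forward; pixel columns grow to the right and rows downward; lengths in mm; the calibration is good to about 2 mm. The wrist camera is an equidistant fisheye: a pixel r from the principal point sees the ray r / f radians off the axis. A picture is of the moment at which its call begins: read the wrist's pose just before it. camera_params takes no time and is no camera call.
- bot.sign_off(): hands the job in, once; it reports no verdict.
Trained networks look in the newest picture that a camera, given by its name, has taken for a name from the list of things; names that differ only in an ending like _2 or _b are one class to them, and where a whole thing is asked for, a point or a joint stands for the part that bears it (a point fixed in the world has none). Each returns a list of dicts, best first, with "conf" (0 to 1); they miss things now and then, are a little off and sometimes report something else, mostly with a low value. They report only what shows in the picture. A call takes as long as a camera call. They do not tell look-alikes from the thing itself.
- regions_of(camera, query): "region" (400x640 bool, what is visible of it) and "pixel" ([column, row] in pixels, amid what is visible of it).
The state is a dict: "time_s": time; "joint_positions": joint angles; "joint_vel": joint speeds; "tau": joint torques, N m; "tcp_pos": TCP position; "tool_rot": TCP orientation; "contact_force": force on the tool from outside, world axes, zero at the start; "moment": the same for the moment, N m; "gripper_width": finger opening in mm.
Only numpy, scipy, OpenCV 4.12 (cv2) and the standard library are available. Lean on these libraries where they do the work, as an engineer would, in place of code of your own. Each camera call takes 0.05 s, during which the arm holds its last target.

### The job

The sloping rotary rack has a round turntable that clicks into a stop every quarter turn. First turn it one click anticlockwise (seen from above), so that its long dumbbell cradle comes from the left side round to the front, the low edge nearest the robot, and sits in its click stop; then lay the smaller of the two hex dumbbells in that cradle, flat and square with both heads fully down between its walls, without dropping it or forcing it in. Leave the other things where they are.

Things in the scene. Friction and masses are not known exactly. Their poses are not given: they have to be found in the camera images.
- rack: Fixed steel base of the rotary rack, plate 240 x 200 x 12 mm. Origin: centre of its underside; front (-x) faces the robot, within 0.3 rad. It carries the turntable, a wooden disc 310 mm across, 12 mm thick, its face sloping 30 degrees towards the front: front edge of the face 28 mm above the work surface, back edge 183 mm. A small aluminium tab on the plate marks the front.
- turret (a joint): Angle of the turntable about the normal of its face, rad: about 0 at the start, growing anticlockwise seen from above. Click stops every pi/2 (0, 1.571, ...); let go, it pulls itself into the nearest stop. Leaving a stop takes up to 0.75 N m (about 7 N at a post).
- hub (a point): Centre of the turntable's face, on the turning axis. z: outward normal of the sloping face; x, y turn with the turntable: at joint 0, x points up the slope away from the robot and y to the robot's left. A round boss 48 mm across, 14 mm high, sits here.
- post (a point): Centre of the top of a round aluminium turning post, 28 mm in diameter, 70 mm tall, square to the disc, 120 mm from the hub. At joint 0 it is at the front (low) edge; after one click at the right-hand (-y) side. An equal post stands across the disc. Axes as hub.
- cradle (a point): Floor centre of the cradle, on the disc face, 95 mm from hub. x along the cradle, y outwards from hub, z normal. At x = +-65 mm each head has two walls 34 mm long, 22 mm high, leaning outwards 30 degrees like a hex head's lower faces, 34 mm apart at the floor, 60 at the top; end plates 19 mm high, 174 mm apart at the floor. Open for |x| < 48. Across the disc: a ring 100 mm across, 14 high.
- dumbbell: Smaller hex dumbbell, to be loaded: 170 mm long, black hexagonal heads 40 mm long, 52 mm across flats (60 over corners), round steel handle 26 mm in diameter, 90 mm between the heads; about 0.85 kg. Origin at its centre, on the handle axis, 26 mm above what it lies on (also when seated in the cradle); x: its long axis. Either end may go either way.
- big_dumbbell: The larger hex dumbbell, a bystander: 210 mm long, heads 64 mm across flats, 1.5 kg. Origin at its centre, x: its long axis. It and the smaller one may change places.
- kettlebell: Small cast iron kettlebell, 96 mm across and 136 mm tall, 2 kg, a bystander. Origin: centre of its underside.
- coaster: Round white ceramic coaster, 100 mm across, 9 mm thick, a bystander. Origin: centre of its underside.
There are look-alikes about, which are no part of the job. What is shaped like the dumbbell but yellow is not meant.

How it is judged:
By the outcome, as a careful person would: the job done as asked, in the order asked, and still so for the second after the job is handed in, with the robot touching nothing.
It also fails if it takes over 61 s, if anything falls off the work surface, if the arm or the gripper's body presses on something with over 40 N, if the wrist force passes 120 N, or if a joint passes its speed limit or range.

## Working session

There is one attempt and no reset: what is moved stays moved. The work goes in short steps, Python scripts to look and compute and a tool call to move; the robot and the scene stay as the last step left them, time stands still between calls to the robot, and variables do not carry over. Pictures are saved under pics/ and viewed, and the job is handed in when it is done.

Besides the shell and the picture viewer there is one more tool, called after "Call:" by a JSON object that holds its "fn" and its "kwargs". move_arm: Moves the arm, as the interface text tells. Its arguments: {"type":"object","properties":{"increments":{"type":"array","items":{"type":"object","properties":{"rx":{"type":"number"},"ry":{"type":"number"},"rz":{"type":"number"},"tx":{"type":"number"},"ty":{"type":"number"},"tz":{"type":"number"},"gripper":{"type":"number"}}}},"squeeze":{"type":"number"}},"required":["increments"]}

```bash
ls; mkdir -p pics; cat > h.py <<'E'
import numpy as np, cv2
from bench import bot, eyes, regions_of
from scipy.spatial.transform import Rotation as Ro
def cam(n):
    s=bot.state(); im,d=eyes.camera(n); return s,im,d
def save(im,name): cv2.imwrite('pics/'+name,cv2.cvtColor(im,cv2.COLOR_RGB2BGR))
def worldmap(n,d,s):
    p=eyes.camera_params(n); f=200/np.tan(np.radians(p['vfov'])/2)
    v,u=np.mgrid[0:400,0:640].astype(float); x=u-p['cx'];y=v-p['cy']
    if 'T_tool_cam' in p:
        r=np.hypot(x,y)+1e-9; th=r/f; t=np.tan(th)/r
        P=np.stack([x*t*d,y*t*d,d],-1)
        T=np.array(p['T_tool_cam']); P=P@T[:3,:3].T+T[:3,3]
        R=Ro.from_euler('xyz',s['tool_rot']).as_matrix()
        return P@R.T+np.array(s['tcp_pos'])
    P=np.stack([x/f*d,y/f*d,d],-1)
    R=cv2.Rodrigues(np.array(p['rvec'],float))[0]
    return (P-np.array(p['tvec']).ravel())@R
def project(n,W):
    p=eyes.camera_params(n); f=200/np.tan(np.radians(p['vfov'])/2)
    R=cv2.Rodrigues(np.array(p['rvec'],float))[0]
    C=np.atleast_2d(W)@R.T+np.array(p['tvec']).ravel()
    return C[:,:2]/C[:,2:]*f+[p['cx'],p['cy']]
E
python3 - <<'E'
from h import *
s=bot.state(); print(s)
for n in ['top','side']:
    s,im,d=cam(n); save(im,n+'0.png'); np.save(n+'0.npy',worldmap(n,d,s)); np.save(n+'0d.npy',d)
    for q in ['dumbbell','rack','big_dumbbell','post','cradle']:
        if n=='top':
            for r in regions_of(n,q):
                W=np.load(n+'0.npy')[r['region']&(d>0)]
                print(n,q,round(r['conf'],2),r['pixel'],r['region'].sum(),np.median(W,0).round() if len(W) else None)
print(bot.state()['time_s'])
E
```

```text
pics
{'time_s': 0.0, 'joint_positions': array([-1.25000190e+00,  3.20263556e-01,  1.56568702e+00,  2.25325068e-05,
        1.25734841e+00, -1.99907364e-02]), 'joint_vel': array([-1.56382429e-03,  2.36860480e-03, -9.85446896e-05, -7.58844950e-04,
        2.48681718e-03, -1.26242242e-03]), 'tau': array([-1.63366349e-03, -4.15533721e+01, -2.34167093e+01, -5.99186774e-05,
        8.27691372e-03, -1.88204694e-06]), 'tcp_pos': array([ 192.04544776, -541.48540286,  231.09541097]), 'tool_rot': array([-3.14153713e+00,  1.70556940e-03, -1.23001808e+00]), 'contact_force': array([-0.3254466 , -0.16750963, -0.10064203]), 'moment': array([ 0.03104998, -0.04869902,  0.00283961]), 'gripper_width': 85.3459369018955}
top dumbbell 0.92 [358.5, 255.0] 917 [ 314. -206.   42.]
top dumbbell 0.66 [470.6, 205.8] 1000 [ 463. -525.   41.]
top dumbbell 0.58 [409.5, 210.7] 925 [ 433. -350.   42.]
top rack 0.9 [279.0, 134.8] 10463 [640.   5. 109.]
top big_dumbbell 0.74 [161.1, 212.1] 1525 [444. 334.  50.]
top post 0.9 [279.6, 136.7] 10365 [643.   5. 110.]
top cradle 0.59 [277.8, 135.8] 10353 [642.   6. 110.]
0.35
```

View pics/top0.png

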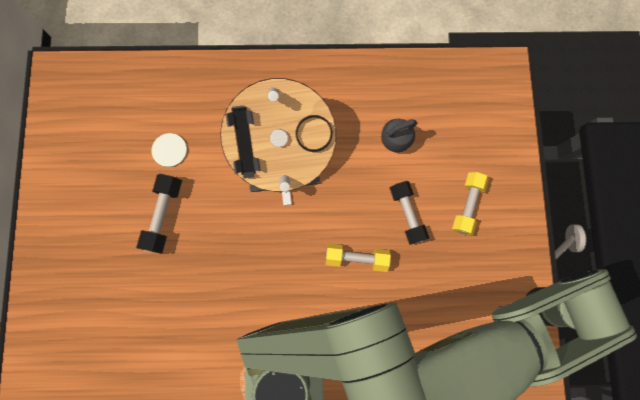

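View pics/side0.png

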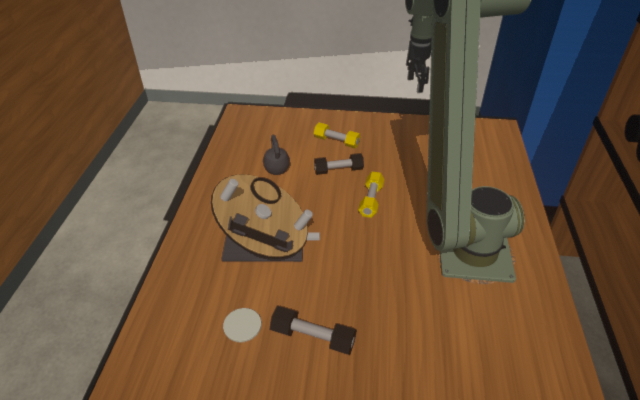

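```bash
python3 - <<'E'
import cv2
im=cv2.imread('pics/top0.png')
c=im[170:300,320:520]; cv2.imwrite('pics/crop_db.png',cv2.resize(c,None,fx=4,fy=4,interpolation=cv2.INTER_CUBIC))
c=im[60:220,190:370]; cv2.imwrite('pics/crop_rack.png',cv2.resize(c,None,fx=3.7,fy=3.7,interpolation=cv2.INTER_CUBIC))
E
```

```text
(no output)
```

View pics/crop_db.png

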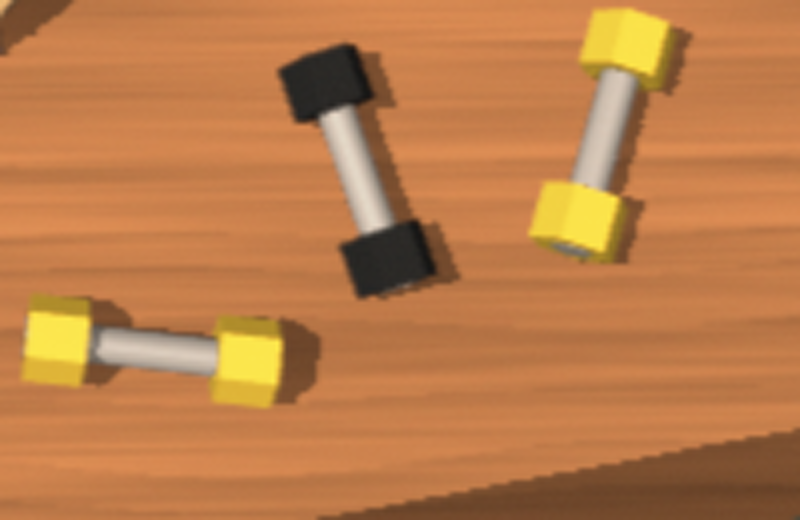

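View pics/crop_rack.png

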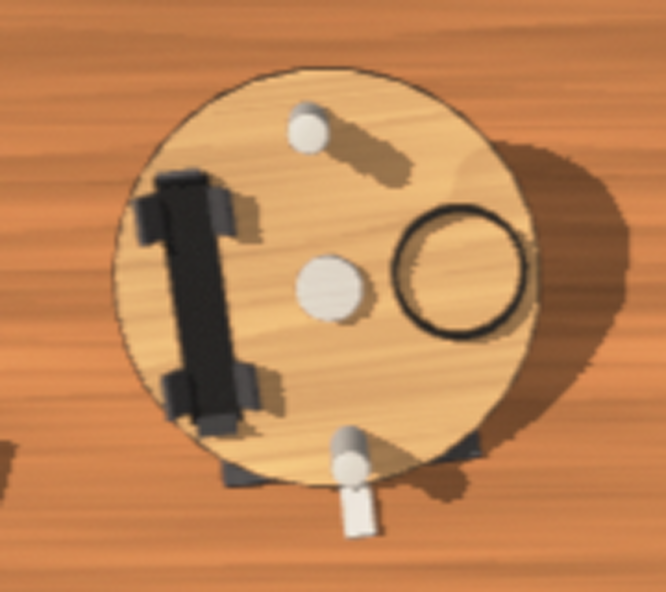

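The small black dumbbell at (409,211) in the top view is the target. It's smaller than the black one at (160,212), and the yellow pair at (358,255) and (470,206) are look-alikes. The cradle is on the left of the disc and the front post is at (286,183). Next I'll fit the geometry.

```bash
python3 - <<'E'
from h import *
from scipy.optimize import least_squares
for n in ['top','side']:
    W=np.load(n+'0.npy'); d=np.load(n+'0d.npy')
    im=cv2.cvtColor(cv2.imread(f'pics/{n}0.png'),cv2.COLOR_BGR2RGB)
    ok=d>0
    tab=ok&(abs(W[...,0]-350)<300)&(abs(W[...,1])<500)
    print(n,'tableZ',np.median(W[...,2][tab&(abs(W[...,2])<15)]))
    # plane fit
    m=ok&(np.hypot(W[...,0]-640,W[...,1]-5)<150)&(W[...,2]>25)
    P=W[m]; 
    rng=np.random.default_rng(0); best=0
    for _ in range(500):
        a,b,c=P[rng.integers(len(P),size=3)]; nn=np.cross(b-a,c-a); l=np.linalg.norm(nn)
        if l<1: continue
        nn/=l; nn*=np.sign(nn[2]); 
        if abs(nn[2]-.866)>.05: continue
        k=(abs((P-a)@nn)<2.5).sum()
        if k>best: best=k;N=nn;A=a
    for _ in range(3):
        Q=P[abs((P-A)@N)<2.5]; A=Q.mean(0); N=np.linalg.svd(Q-A)[2][2]; N*=np.sign(N[2])
    yaw=np.arctan2(-N[1],-N[0])
    print('N',N,'tilt',np.degrees(np.arccos(N[2])),'rack yaw',yaw, 'n',len(Q))
    # height at centre 105.5: circle fit on all disc points: in-plane coordinates
    ex=np.array([np.cos(yaw)*np.cos(np.pi/6),np.sin(yaw)*np.cos(np.pi/6),.5]); ex-=N*(ex@N); ex/=np.linalg.norm(ex); ey=np.cross(N,ex)
    al=W[ok&(np.hypot(W[...,0]-640,W[...,1]-5)<200)]; al=al[abs((al-A)@N)<3]
    u=np.c_[(al-A)@ex,(al-A)@ey].astype(np.float32)
    h=cv2.convexHull(u)[:,0]; (c,r)=cv2.minEnclosingCircle(u)
    r_=least_squares(lambda q:np.hypot(h[:,0]-q[0],h[:,1]-q[1])-q[2],[*c,155]).x
    C=A+ex*r_[0]+ey*r_[1]; print('C',C,'r',r_[2],'enc',A+ex*c[0]+ey*c[1],r)
    # things above disc
    H=(W-C)@N; U=(W-C)@ex; V=(W-C)@ey
    for (lo,hi) in [(60,76),(10,18)]:
        mm=(ok&(H>lo)&(H<hi)&(np.hypot(U,V)<170)).astype(np.uint8)
        k,l,st,ce=cv2.connectedComponentsWithStats(mm)
        for i in range(1,k):
            if st[i,4]>8: g=l==i; print(lo,st[i,4],'h',np.median(H[g]).round(1),'uv',U[g].mean().round(1),V[g].mean().round(1),'med world',np.median(W[g],0).round(1))
E
```

```text
top tableZ -0.30688259921941674
N [-0.49739111 -0.05364307  0.86586633] tilt 30.018223038721136 rack yaw 0.10743361410649843 n 5620
C [609.84944858   6.06021355  88.81341379] r 175.85146905828995 enc [607.20361826   0.821299    86.96896754] 192.04006958007812
60 99 h 69.7 uv 152.5 -4.3 med world [706.6  12.1 225.3]
60 90 h 69.8 uv -86.2 -4.0 med world [501.4  -9.5 105.6]
10 21 h 15.1 uv 126.4 90.6 med world [701.7 106.7 165.1]
10 13 h 14.4 uv 104.2 66.5 med world [685.6  81.5 153.7]
10 21 h 15.9 uv 94.4 117.4 med world [670.6 129.7 149.5]
10 138 h 13.8 uv 40.2 -84.9 med world [657.4 -69.7 126.8]
10 213 h 13.8 uv 32.4 -3.8 med world [630.7   4.7 117.6]
10 49 h 13.4 uv 7.3 -132.9 med world [ 621.8 -128.9  103.1]
10 29 h 14.3 uv -31.1 65.7 med world [568.8  67.5  84.8]
10 26 h 13.8 uv -34.5 116.6 med world [561.6 118.   84. ]
10 24 h 15.6 uv -61.7 89.1 med world [540.3  87.   70.7]
side tableZ 1.979562226032784
N [-0.49744754 -0.05283298  0.86588372] tilt 30.016231681506152 rack yaw 0.10581146727005553 n 3440
C [605.31519314   5.4352641   89.10186421] r 179.2250670290968 enc [606.30756734   5.11236422  89.65227801] 191.49072265625
60 70 h 68.7 uv 156.7 -0.0 med world [706.4  16.5 226.3]
60 63 h 68.7 uv -82.6 -1.3 med world [500.7  -6.1 107.1]
10 147 h 13.3 uv 36.3 -96.8 med world [640.5 -85.8 119.1]
10 22 h 13.2 uv 159.0 4.6 med world [735.6  24.7 182.6]
10 134 h 13.5 uv 37.1 -3.1 med world [630.9   4.8 119.6]
10 37 h 14.1 uv 100.7 65.1 med world [677.5  78.  152.1]
10 11 h 15.4 uv 130.9 89.2 med world [700.7 105.9 168.1]
10 22 h 14.0 uv -79.3 5.3 med world [529.1   2.7  61.6]
10 39 h 14.7 uv -27.7 64.7 med world [566.5  67.3  88.7]
10 23 h 14.7 uv -57.9 90.1 med world [538.6  88.4  72.5]
10 15 h 14.7 uv -28.1 120.7 med world [561.9 122.7  88. ]
```

```bash
python3 - <<'E'
from h import *
for n,boxs in [('top',[(380,170,440,260)]),('side',[(305,145,372,182)])]:
    W=np.load(n+'0.npy'); d=np.load(n+'0d.npy')
    im=cv2.cvtColor(cv2.imread(f'pics/{n}0.png'),cv2.COLOR_BGR2RGB)
    (a,b,c,e)=boxs[0]; M=np.zeros(d.shape,bool); M[b:e,a:c]=1; M&=d>0
    m=M&(W[...,2]>10); P=W[m]; im_=im[m].astype(int)
    print(n,'max z',np.percentile(P[:,2],[50,95,99]))
    top=P[(P[:,2]>47)]; hd=P[(im_.sum(1)>330)&(P[:,2]>28)]
    for nm,Q in [('heads',top),('handle',hd)]:
        c0=Q.mean(0); dr=np.linalg.svd((Q-c0)[:,:2])[2][0]; dr*=np.sign(dr[0])
        t=(Q-c0)[:,:2]@dr
        print(nm,len(Q),c0.round(1),'yaw',np.arctan2(dr[1],dr[0]).round(3),t.min().round(),t.max().round(), 'mid',(c0[:2]+dr*(t.min()+t.max())/2).round(1), 'maxz',np.percentile(Q[:,2],98).round(1))
E
```

```text
top max z [41.82015836 54.60278819 57.2103486 ]
heads 416 [ 417.8 -340.4   51.7] yaw -0.055 -113.0 104.0 mid [ 413.5 -340.1] maxz 58.0
handle 369 [ 407.1 -332.3   39.3] yaw -0.508 -119.0 71.0 mid [ 386.4 -320.8] maxz 53.9
side max z [40.03948869 56.8357977  59.54304948]
heads 204 [ 425.6 -341.4   53.4] yaw 0.059 -102.0 97.0 mid [ 422.8 -341.5] maxz 60.4
handle 144 [ 430.3 -345.2   37.3] yaw -0.229 -131.0 43.0 mid [ 387.4 -335.2] maxz 46.1
```

```bash
python3 - <<'E'
from h import *
for n,q in [('top',(409,211)),('side',(339,163)),('top',(160,212))]:
    W=np.load(n+'0.npy'); d=np.load(n+'0d.npy')
    m=((d>0)&(W[...,2]>8)&(W[...,2]<80)).astype(np.uint8)
    k,l=cv2.connectedComponents(m); g=l==l[q[1],q[0]]; P=W[g]
    im=cv2.cvtColor(cv2.imread(f'pics/{n}0.png'),cv2.COLOR_BGR2RGB)[g].astype(int).sum(1)
    print(n,g.sum(),'z',np.percentile(P[:,2],[50,90,98]).round(1))
    Q=P[(im>330)&(P[:,2]>25)]; c0=Q.mean(0); dr=np.linalg.svd((Q-c0)[:,:2])[2][0]; dr*=np.sign(dr[0]); 
    print('handle',len(Q),c0.round(1),np.arctan2(dr[1],dr[0]).round(3))
    H=P[(im<200)&(P[:,2]>44)]
    t=(H-c0)[:,:2]@dr
    a=H[t>20].mean(0);b=H[t<-20].mean(0); print('heads',len(H),a.round(1),b.round(1),'mid',((a+b)/2).round(1),'dist',np.linalg.norm(a-b).round(1),'yaw',np.arctan2((a-b)[1],(a-b)[0]).round(3)); t=(P-c0)[:,:2]@dr; print('len',np.ptp(t).round(1))
    print('w',np.ptp((P-c0)[:,:2]@[-dr[1],dr[0]]))
E
```

```text
top 944 z [41.2 53.3 55.6]
handle 288 [ 436.5 -350.9   36.2] 0.281
heads 387 [ 499.4 -333.1   51. ] [ 375.  -370.1   50.8] mid [ 437.2 -351.6   50.9] dist 129.8 yaw 0.289
len 170.2
w 61.772376887692616
side 588 z [40.  55.2 58.7]
handle 146 [ 433.2 -347.8   36.7] 0.287
heads 201 [ 498.2 -327.6   52.1] [ 373.7 -365.    52.6] mid [ 435.9 -346.3   52.4] dist 129.9 yaw 0.292
len 174.7
w 93.3531744384902
top 1471 z [50.6 65.2 68.1]
handle 359 [444.1 338.6  44.6] -0.237
heads 793 [520.3 316.3  60.1] [365.8 351.8  60.2] mid [443.  334.1  60.1] dist 158.6 yaw -0.226
len 211.6
w 81.36261067013726
```

```bash
cat > plan.py <<'E'
import numpy as np
from scipy.spatial.transform import Rotation as Ro
yaw=.106; hub=np.array([638.5,5.8,105.5])
c,s=np.cos(yaw),np.sin(yaw)
ex=np.array([c*np.cos(np.pi/6),s*np.cos(np.pi/6),.5]); N=np.array([-c*.5,-s*.5,np.cos(np.pi/6)]); ey=np.cross(N,ex)
def orient(x,z): x=x/np.linalg.norm(x); return Ro.from_matrix(np.c_[x,np.cross(z,x),z])
def delta(R0,p0,R1,p1): 
    return (R1*R0.inv()).as_rotvec(degrees=True).round(2),(np.array(p1)-p0).round(1)
E
python3 - <<'E'
from plan import *
R0=Ro.from_euler('xyz',[np.pi,0,-1.23]); p0=np.array([192.2,-541.9,231.9])
print(R0.as_matrix().round(2))
R1=orient(-ey,-N); top=hub-120*ex+70*N
print(ex,ey,N,top)
print(delta(R0,p0,R1,top+75*N), top+75*N, top-18*N)
E
```

```text
[[ 0.33 -0.94 -0.  ]
 [-0.94 -0.33 -0.  ]
 [ 0.    0.   -1.  ]]
[0.86116463 0.09162688 0.5       ] [-1.05801609e-01  9.94387258e-01  6.93889390e-18] [-0.49719363 -0.0529008   0.8660254 ] [500.35669073  -8.89828203 106.12177826]
(array([  6.66, -29.32, -13.14]), array([270.9, 529. , -60.8])) [463.06716854 -12.86584236 171.07368355] [509.30617605  -7.94606755  90.533321  ]
```

Call:
{"fn": "move_arm", "kwargs": {"increments": [{"tx": 20,"ty": 39,"tz": -4,"gripper": -1},{"rx": 0.7,"ry": -2.9,"rz": -1.3,"tx": 40,"ty": 78,"tz": -9},{"rx": 1.3,"ry": -5.8,"rz": -2.6,"tx": 60,"ty": 117,"tz": -13},{"rx": 2,"ry": -8.8,"rz": -3.9,"tx": 80,"ty": 156,"tz": -18},{"rx": 2.7,"ry": -11.7,"rz": -5.3,"tx": 99,"ty": 194,"tz": -22},{"rx": 3.3,"ry": -14.7,"rz": -6.6,"tx": 118,"ty": 231,"tz": -27},{"rx": 4,"ry": -17.6,"rz": -7.9,"tx": 138,"ty": 270,"tz": -31},{"rx": 4.7,"ry": -20.5,"rz": -9.2,"tx": 158,"ty": 308,"tz": -35},{"rx": 5.3,"ry": -23.5,"rz": -10.5,"tx": 178,"ty": 347,"tz": -40},{"rx": 6,"ry": -26.4,"rz": -11.8,"tx": 197,"ty": 385,"tz": -44}]}}

```text
invalid input at $.increments[0]: expected keys rx, ry, rz, tx, ty, tz, gripper
```

Call:
{"fn": "move_arm", "kwargs": {"increments": [{"rx": 0,"ry": 0,"rz": 0,"tx": 18,"ty": 35,"tz": -4,"gripper": -1},{"rx": 0.7,"ry": -2.9,"rz": -1.3,"tx": 36,"ty": 70,"tz": -9,"gripper": -1},{"rx": 1.3,"ry": -5.8,"rz": -2.6,"tx": 54,"ty": 105,"tz": -13,"gripper": -1},{"rx": 2,"ry": -8.8,"rz": -3.9,"tx": 72,"ty": 140,"tz": -18,"gripper": -1},{"rx": 2.7,"ry": -11.7,"rz": -5.3,"tx": 90,"ty": 175,"tz": -22,"gripper": -1},{"rx": 3.3,"ry": -14.7,"rz": -6.6,"tx": 108,"ty": 210,"tz": -27,"gripper": -1},{"rx": 4,"ry": -17.6,"rz": -7.9,"tx": 126,"ty": 245,"tz": -31,"gripper": -1},{"rx": 4.7,"ry": -20.5,"rz": -9.2,"tx": 144,"ty": 280,"tz": -35,"gripper": -1},{"rx": 5.3,"ry": -23.5,"rz": -10.5,"tx": 162,"ty": 315,"tz": -40,"gripper": -1},{"rx": 6.66,"ry": -29.32,"rz": -13.14,"tx": 180,"ty": 350,"tz": -44,"gripper": -1}], "squeeze": 30}}

```text
time_s: 1.18
tcp_pos: [374.0, -191.4, 189.2]
tool_rot: [-2.613, -0.002, -1.466]
contact_force: [2.4, 1.5, 0.1]
gripper_width: 85.6
```

Call:
{"fn": "move_arm", "kwargs": {"increments": [{"rx": 0,"ry": 0,"rz": 0,"tx": 18,"ty": 35,"tz": -3,"gripper": -1},{"rx": 0,"ry": 0,"rz": 0,"tx": 36,"ty": 70,"tz": -6,"gripper": -1},{"rx": 0,"ry": 0,"rz": 0,"tx": 54,"ty": 106,"tz": -10,"gripper": -1},{"rx": 0,"ry": 0,"rz": 0,"tx": 72,"ty": 142,"tz": -13,"gripper": -1},{"rx": 0,"ry": 0,"rz": 0,"tx": 90.9,"ty": 179,"tz": -16.8,"gripper": -1},{"rx": 0,"ry": 0,"rz": 0,"tx": 90.9,"ty": 179,"tz": -16.8,"gripper": -1},{"rx": 0,"ry": 0,"rz": 0,"tx": 90.9,"ty": 179,"tz": -16.8,"gripper": -1}]}}

```text
time_s: 1.77
tcp_pos: [463.8, -10.1, 171.1]
tool_rot: [-2.618, -0.0, -1.459]
contact_force: [0.5, -0.6, 0.5]
gripper_width: 85.5
```

```bash
python3 - <<'E'
from h import *
from plan import *
s,im,d=cam('wrist'); save(im,'w1.png'); W=worldmap('wrist',d,s)
print(s['tcp_pos'],s['tool_rot'],s['joint_positions'].round(2),s['contact_force'])
R=Ro.from_euler('xyz',s['tool_rot']).as_matrix(); print(R.round(3))
ok=d>0
H=(W-hub)@N;U=(W-hub)@ex;V=(W-hub)@ey
for lo,hi in [(62,78),(10,18),(-4,4)]:
    m=(ok&(H>lo)&(H<hi)&(np.hypot(U,V)<155)).astype(np.uint8)
    k,l,st,ce=cv2.connectedComponentsWithStats(m)
    for i in range(1,k):
        if st[i,4]>60: g=l==i; print(lo,st[i,4],ce[i].round(),'h',np.median(H[g]).round(1),'u',U[g].min().round(1),U[g].max().round(1),'v',V[g].min().round(1),V[g].max().round(1))
E
```

```text
[463.78226741 -10.1464405  171.13997033] [-2.61799801e+00 -2.30053274e-04 -1.45883806e+00] [-0.13  0.    2.26  0.32  0.38  1.06] [ 0.50360473 -0.64216322  0.48217621]
[[ 0.112 -0.861  0.497]
 [-0.994 -0.097  0.056]
 [ 0.    -0.5   -0.866]]
62 1039 [320. 211.] h 71.3 u -132.1 -105.3 v -14.6 12.9
10 155 [190.  10.] h 13.9 u 47.7 66.7 v 115.1 127.4
10 1877 [423.  66.] h 15.1 u -49.4 49.6 v -144.5 -45.4
10 2276 [320.  60.] h 15.5 u -23.5 24.5 v -23.5 24.2
10 107 [241. 134.] h 13.9 u -81.6 -47.8 v 68.1 73.5
10 275 [192. 135.] h 13.9 u -82.1 -47.7 v 115.0 122.4
10 155 [219. 163.] h 13.8 u -97.3 -89.3 v 79.0 109.4
-4 43654 [305. 103.] h 1.6 u -154.0 75.6 v -154.6 154.8
-4 6251 [421.  67.] h 1.6 u -44.2 46.0 v -141.2 -52.1
```

View pics/w1.png

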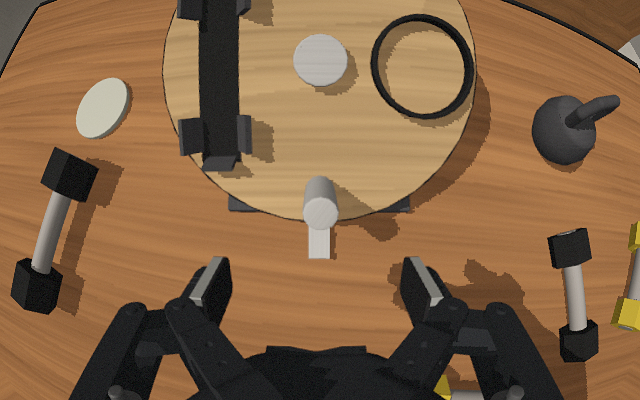

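The wrist view shows the front post at (320,211), centred between the open jaws. The boss, at (320,60), agrees with my hub estimate. Next is descending onto the post.

Call:
{"fn": "move_arm", "kwargs": {"increments": [{"rx": 0,"ry": 0,"rz": 0,"tx": 12,"ty": 0,"tz": -20,"gripper": -1},{"rx": 0,"ry": 0,"rz": 0,"tx": 24,"ty": 0,"tz": -41,"gripper": -1},{"rx": 0,"ry": 0,"rz": 0,"tx": 36,"ty": 2,"tz": -62,"gripper": -1},{"rx": 0,"ry": 0,"rz": 0,"tx": 46.2,"ty": 3,"tz": -80.5,"gripper": -1},{"rx": 0,"ry": 0,"rz": 0,"tx": 46.2,"ty": 3,"tz": -80.5,"gripper": -1},{"rx": 0,"ry": 0,"rz": 0,"tx": 46.2,"ty": 3,"tz": -80.5,"gripper": 0},{"rx": 0,"ry": 0,"rz": 0,"tx": 46.2,"ty": 3,"tz": -80.5,"gripper": 0.0}]}}

```text
time_s: 2.4
tcp_pos: [509.0, -10.9, 91.4]
tool_rot: [-2.617, -0.0, -1.466]
contact_force: [0.6, -0.2, 0.2]
gripper_width: 64.1
```

Call:
{"fn": "move_arm", "kwargs": {"increments": [{"rx": 0,"ry": 0,"rz": 0,"tx": 0,"ty": 2.5,"tz": 0,"gripper": 0.2},{"rx": 0,"ry": 0,"rz": 0,"tx": 0,"ty": 2.5,"tz": 0,"gripper": 0.5},{"rx": 0,"ry": 0,"rz": 0,"tx": 0,"ty": 2.5,"tz": 0,"gripper": 1},{"rx": 0,"ry": 0,"rz": 0,"tx": 0,"ty": 2.5,"tz": 0,"gripper": 1},{"rx": 0,"ry": 0,"rz": 0,"tx": 0,"ty": 2.5,"tz": 0,"gripper": 1},{"rx": 0,"ry": 0,"rz": 0,"tx": 0,"ty": 2.5,"tz": 0,"gripper": 1}]}}

```text
time_s: 2.9
tcp_pos: [509.4, -7.5, 92.0]
tool_rot: [-2.615, -0.001, -1.465]
contact_force: [-4.6, -1.6, 7.1]
gripper_width: 26.3
```

```bash
python3 - <<'E'
from plan import *
# arc about hub axis, steps in joint angle
a0=-120*ex
for th in list(range(5,95,5)):
    R=Ro.from_rotvec(np.radians(th)*N)
    print(th,'rot',(th*N).round(2),'t',(R.apply(a0)-a0).round(1))
print(hub+Ro.from_rotvec(np.pi/2*N).apply(a0)+52*N)
E
```

```text
5 rot [-2.49 -0.26  4.33] t [  1.5 -10.4   0.2]
10 rot [-4.97 -0.53  8.66] t [  3.8 -20.6   0.9]
15 rot [-7.46 -0.79 12.99] t [  6.8 -30.5   2. ]
20 rot [-9.94 -1.06 17.32] t [ 10.6 -40.1   3.6]
25 rot [-12.43  -1.32  21.65] t [ 15.  -49.4   5.6]
30 rot [-14.92  -1.59  25.98] t [ 20.2 -58.2   8. ]
35 rot [-17.4   -1.85  30.31] t [ 26.  -66.5  10.9]
40 rot [-19.89  -2.12  34.64] t [ 32.3 -74.1  14. ]
45 rot [-22.37  -2.38  38.97] t [ 39.2 -81.2  17.6]
50 rot [-24.86  -2.65  43.3 ] t [ 46.6 -87.5  21.4]
55 rot [-27.35  -2.91  47.63] t [ 54.5 -93.1  25.6]
60 rot [-29.83  -3.17  51.96] t [ 62.7 -97.8  30. ]
65 rot [-32.32  -3.44  56.29] t [  71.2 -101.8   34.6]
70 rot [-34.8   -3.7   60.62] t [  79.9 -104.9   39.5]
75 rot [-37.29  -3.97  64.95] t [  88.9 -107.1   44.5]
80 rot [-39.78  -4.23  69.28] t [  97.9 -108.4   49.6]
85 rot [-42.26  -4.5   73.61] t [ 107.  -108.8   54.8]
90 rot [-44.75  -4.76  77.94] t [ 116.  -108.3   60. ]
[ 625.34212434 -116.27731283  150.533321  ]
```

Call:
{"fn": "move_arm", "kwargs": {"increments": [{"rx": -2.49,"ry": -0.26,"rz": 4.33,"tx": 1.5,"ty": -10.4,"tz": 0.2,"gripper": 1},{"rx": -4.97,"ry": -0.53,"rz": 8.66,"tx": 3.8,"ty": -20.6,"tz": 0.9,"gripper": 1},{"rx": -7.46,"ry": -0.79,"rz": 12.99,"tx": 6.8,"ty": -30.5,"tz": 2.0,"gripper": 1},{"rx": -9.94,"ry": -1.06,"rz": 17.32,"tx": 10.6,"ty": -40.1,"tz": 3.6,"gripper": 1},{"rx": -12.43,"ry": -1.32,"rz": 21.65,"tx": 15,"ty": -49.4,"tz": 5.6,"gripper": 1},{"rx": -14.92,"ry": -1.59,"rz": 25.98,"tx": 20.2,"ty": -58.2,"tz": 8,"gripper": 1},{"rx": -17.4,"ry": -1.85,"rz": 30.31,"tx": 26,"ty": -66.5,"tz": 10.9,"gripper": 1},{"rx": -19.89,"ry": -2.12,"rz": 34.64,"tx": 32.3,"ty": -74.1,"tz": 14,"gripper": 1},{"rx": -22.37,"ry": -2.38,"rz": 38.97,"tx": 39.2,"ty": -81.2,"tz": 17.6,"gripper": 1}]}}

```text
time_s: 3.65
tcp_pos: [548.1, -88.0, 109.3]
tool_rot: [-2.754, -0.362, -0.746]
contact_force: [0.3, 5.7, 4.2]
gripper_width: 26.9
```

Call:
{"fn": "move_arm", "kwargs": {"increments": [{"rx": -2.49,"ry": -0.26,"rz": 4.33,"tx": 7.4,"ty": -6.3,"tz": 3.8,"gripper": 1},{"rx": -4.97,"ry": -0.53,"rz": 8.66,"tx": 15.3,"ty": -11.9,"tz": 8,"gripper": 1},{"rx": -7.46,"ry": -0.79,"rz": 12.99,"tx": 23.5,"ty": -16.6,"tz": 12.4,"gripper": 1},{"rx": -9.94,"ry": -1.06,"rz": 17.32,"tx": 32,"ty": -20.6,"tz": 17,"gripper": 1},{"rx": -12.43,"ry": -1.32,"rz": 21.65,"tx": 40.7,"ty": -23.7,"tz": 21.9,"gripper": 1},{"rx": -14.92,"ry": -1.59,"rz": 25.98,"tx": 49.7,"ty": -25.9,"tz": 26.9,"gripper": 1},{"rx": -17.4,"ry": -1.85,"rz": 30.31,"tx": 58.7,"ty": -27.2,"tz": 32,"gripper": 1},{"rx": -19.89,"ry": -2.12,"rz": 34.64,"tx": 67.8,"ty": -27.6,"tz": 37.2,"gripper": 1},{"rx": -22.37,"ry": -2.38,"rz": 38.97,"tx": 76.8,"ty": -27.1,"tz": 42.4,"gripper": 1},{"rx": -22.37,"ry": -2.38,"rz": 38.97,"tx": 76.8,"ty": -27.1,"tz": 42.4,"gripper": 1}]}}

```text
time_s: 4.48
tcp_pos: [626.6, -114.7, 152.8]
tool_rot: [3.14, -0.526, 0.111]
contact_force: [-3.3, 2.5, 5.3]
gripper_width: 26.4
```

Call:
{"fn": "move_arm", "kwargs": {"increments": [{"rx": 0,"ry": 0,"rz": 0,"tx": 0,"ty": 0,"tz": 0,"gripper": 0.3},{"rx": 0,"ry": 0,"rz": 0,"tx": 0,"ty": 0,"tz": 0,"gripper": 0},{"rx": 0,"ry": 0,"rz": 0,"tx": 0,"ty": 0,"tz": 0,"gripper": -0.3},{"rx": 0,"ry": 0,"rz": 0,"tx": -8,"ty": -1,"tz": 14,"gripper": -0.5},{"rx": 0,"ry": 0,"rz": 0,"tx": -24,"ty": -2.5,"tz": 42,"gripper": -0.7},{"rx": 0,"ry": 0,"rz": 0,"tx": -40,"ty": -4,"tz": 70,"gripper": -1},{"rx": 0,"ry": 0,"rz": 0,"tx": -54,"ty": -6,"tz": 94,"gripper": -1},{"rx": 0,"ry": 0,"rz": 0,"tx": -54,"ty": -6,"tz": 94,"gripper": -1}]}}

```text
time_s: 5.15
tcp_pos: [571.5, -123.0, 250.4]
tool_rot: [3.137, -0.532, 0.107]
contact_force: [-0.3, -0.1, 0.1]
gripper_width: 85.4
```

```bash
cat > rackcheck.py <<'E'
from h import *
from plan import *
def chk(n,s,im,d):
    W=worldmap(n,d,s); ok=d>0
    H=(W-hub)@N;U=(W-hub)@ex;V=(W-hub)@ey
    for lo,hi in [(60,78),(9,18)]:
        m=(ok&(H>lo)&(H<hi)&(np.hypot(U,V)<155)).astype(np.uint8)
        k,l,st,ce=cv2.connectedComponentsWithStats(m)
        for i in range(1,k):
            if st[i,4]>15: g=l==i; print(n,lo,st[i,4],ce[i].round(),'h',np.median(H[g]).round(1),'u',U[g].min().round(1),U[g].max().round(1),'v',V[g].min().round(1),V[g].max().round(1))
E
python3 - <<'E'
from rackcheck import *
for n in ['wrist','top']:
    s,im,d=cam(n); save(im,n+'2.png')
    if n=='wrist': print(s['tcp_pos'],s['tool_rot'],s['joint_positions'].round(2),s['contact_force'])
    chk(n,s,im,d)
E
```

```text
[ 571.53045085 -123.00134089  250.40946147] [ 3.13659958 -0.53197559  0.10682411] [-0.35  0.12  1.9   0.36  0.67 -0.69] [-0.30038781 -0.05818312  0.11870721]
wrist 60 934 [310. 198.] h 71.2 u -13.2 13.7 v -133.5 -105.9
wrist 9 188 [189.  11.] h 13.3 u -126.0 -115.1 v 47.1 71.0
wrist 9 55 [236.   9.] h 13.2 u -73.4 -63.1 v 47.1 63.9
wrist 9 1713 [409.  63.] h 15.1 u 44.8 145.3 v -49.9 49.8
wrist 9 1962 [310.  59.] h 15.4 u -23.8 24.4 v -23.7 24.3
wrist 9 103 [237. 125.] h 14.4 u -73.4 -62.5 v -81.3 -47.6
wrist 9 273 [191. 130.] h 13.3 u -123.7 -114.0 v -82.1 -47.7
wrist 9 146 [217. 156.] h 13.6 u -109.4 -78.8 v -97.9 -89.5
wrist 9 48 [310. 171.] h 14.1 u -11.0 12.7 v -112.8 -106.0
top 60 36 [322. 136.] h 69.1 u -10.2 13.1 v -119.6 -108.0
top 60 96 [232. 148.] h 69.1 u -14.7 12.9 v 106.0 132.9
top 9 206 [274. 102.] h 13.4 u 44.9 143.7 v -49.1 49.4
top 9 226 [278. 137.] h 13.5 u -23.3 22.6 v -23.8 21.7
top 9 18 [248. 174.] h 12.9 u -103.7 -80.6 v 89.3 96.4
top 9 33 [307. 177.] h 12.8 u -126.5 -115.4 v -79.7 -49.0
top 9 44 [260. 183.] h 13.8 u -132.4 -115.7 v 47.7 81.6
```

View pics/wrist2.png

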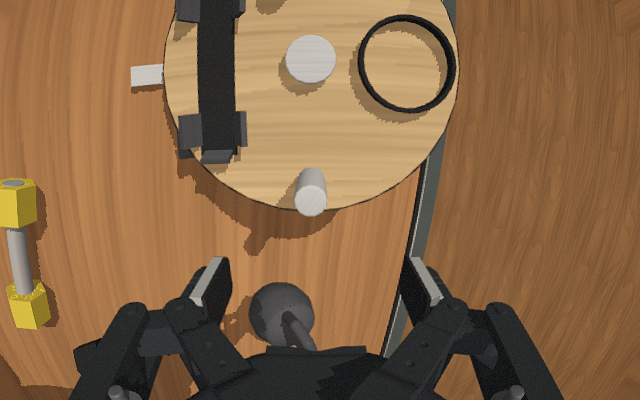

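View pics/top2.png

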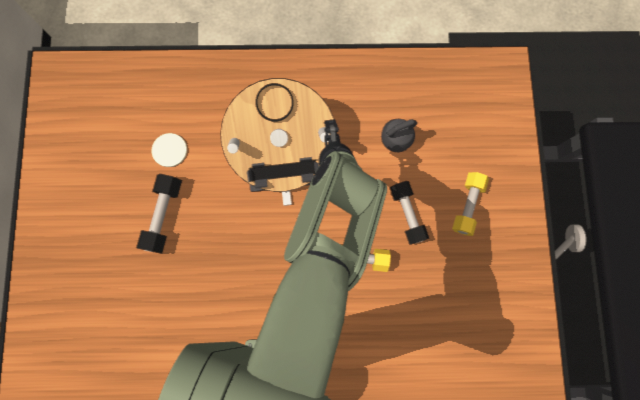

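```bash
python3 - <<'E'
from plan import *
R0=orient(ex,-N); p0=np.array([571.3,-121.7,244.6])
y=.288-np.pi/2
R1=orient(np.array([np.cos(y),np.sin(y),0]),np.array([0,0,-1.]))
rv,t=delta(R0,p0,R1,[436.5,-350,170]); print(rv,t)
for k in range(1,13): print((rv*k/12).round(1))
E
```

```text
[ 18.04  27.04 -77.62] [-134.8 -228.3  -74.6]
[ 1.5  2.3 -6.5]
[  3.    4.5 -12.9]
[  4.5   6.8 -19.4]
[  6.    9.  -25.9]
[  7.5  11.3 -32.3]
[  9.   13.5 -38.8]
[ 10.5  15.8 -45.3]
[ 12.   18.  -51.7]
[ 13.5  20.3 -58.2]
[ 15.   22.5 -64.7]
[ 16.5  24.8 -71.2]
[ 18.   27.  -77.6]
```

Call:
{"fn": "move_arm", "kwargs": {"increments": [{"rx": 1.5,"ry": 2.3,"rz": -6.5,"tx": -12,"ty": -20,"tz": 0,"gripper": -1},{"rx": 3,"ry": 4.5,"rz": -12.9,"tx": -24,"ty": -40,"tz": 0,"gripper": -1},{"rx": 4.5,"ry": 6.8,"rz": -19.4,"tx": -36,"ty": -60,"tz": -5,"gripper": -1},{"rx": 6,"ry": 9,"rz": -25.9,"tx": -48,"ty": -80,"tz": -10,"gripper": -1},{"rx": 7.5,"ry": 11.3,"rz": -32.3,"tx": -60,"ty": -100,"tz": -15,"gripper": -1},{"rx": 9,"ry": 13.5,"rz": -38.8,"tx": -72,"ty": -120,"tz": -20,"gripper": -1},{"rx": 10.5,"ry": 15.8,"rz": -45.3,"tx": -84,"ty": -140,"tz": -28,"gripper": -1},{"rx": 12,"ry": 18,"rz": -51.7,"tx": -96,"ty": -160,"tz": -36,"gripper": -1},{"rx": 13.5,"ry": 20.3,"rz": -58.2,"tx": -108,"ty": -180,"tz": -45,"gripper": -1},{"rx": 18.04,"ry": 27.04,"rz": -77.62,"tx": -120,"ty": -205,"tz": -60,"gripper": -1}]}}

```text
time_s: 6.08
tcp_pos: [451.0, -326.9, 183.3]
tool_rot: [-3.091, -0.075, -1.065]
contact_force: [1.5, -1.0, -0.5]
gripper_width: 85.5
```

```bash
python3 - <<'E'
from h import *
s=bot.state(); print(s['joint_positions'].round(2), Ro.from_euler('xyz',s['tool_rot']).as_matrix().round(3),s['tcp_pos'])
E
```

```text
[-0.66  0.29  1.75  0.02  1.02  0.4 ] [[ 0.483 -0.872  0.08 ]
 [-0.873 -0.487 -0.041]
 [ 0.075 -0.05  -0.996]] [ 451.02218512 -326.89129095  183.32358316]
```

```bash
python3 - <<'E'
from h import *
from plan import *
s=bot.state(); R0=Ro.from_euler('xyz',s['tool_rot'])
y=.288-np.pi/2
R1=orient(np.array([np.cos(y),np.sin(y),0]),np.array([0,0,-1.]))
print(delta(R0,s['tcp_pos'],R1,[436.5,-350,170]))
E
```

```text
(array([  2.85,   4.31, -12.55]), array([-14.5, -23.1, -13.3]))
```

Call:
{"fn": "move_arm", "kwargs": {"increments": [{"rx": 1.2,"ry": 2.0,"rz": -6.2,"tx": -7,"ty": -12,"tz": -7,"gripper": -1},{"rx": 2.6,"ry": 4,"rz": -12.0,"tx": -14.5,"ty": -23.5,"tz": -13.3,"gripper": -1},{"rx": 2.85,"ry": 4.31,"rz": -12.6,"tx": -14.5,"ty": -23.5,"tz": -13.3,"gripper": -1},{"rx": 2.85,"ry": 4.31,"rz": -12.6,"tx": -14.5,"ty": -23.5,"tz": -13.3,"gripper": -1},{"rx": 2.85,"ry": 4.31,"rz": -12.6,"tx": -14.5,"ty": -23.5,"tz": -13.3,"gripper": -1}]}}

```text
time_s: 6.5
tcp_pos: [436.9, -349.5, 170.3]
tool_rot: [-3.141, -0.001, -1.277]
contact_force: [-1.0, 0.8, 0.5]
gripper_width: 85.4
```

```bash
python3 - <<'E'
from h import *
s,im,d=cam('wrist'); save(im,'w3.png'); W=worldmap('wrist',d,s)
print(s['tcp_pos'],s['tool_rot'])
rs=regions_of('wrist','dumbbell')
for r in rs:
    g=r['region']&(d>0); P=W[g]; c=im[g].astype(int)
    print(r['conf'],r['pixel'],g.sum(),P.mean(0).round(),c.mean(0).round())
    if np.hypot(P[:,0].mean()-436,P[:,1].mean()+350)<40 :
        g=(d>0)&(W[...,2]>8)&(W[...,2]<75)&(np.hypot(W[...,0]-436,W[...,1]+350)<110)
        P=W[g]; b=im[g].astype(int).sum(1)
        H=P[P[:,2]>47]; print('ztop',np.percentile(H[:,2],[50,95]))
        dr=np.array([np.cos(.288),np.sin(.288)]); t=(H[:,:2]-[436.5,-350])@dr
        for it in range(3):
            a=H[t>20,:2];b_=H[t<-20,:2]
            A=a.mean(0);B=b_.mean(0);dr=(A-B)/np.linalg.norm(A-B); 
        w=np.array([-dr[1],dr[0]])
        print('heads',A,B,'yaw',np.arctan2(dr[1],dr[0]),'mid',(A+B)/2,'dist',np.linalg.norm(A-B))
        t=(H[:,:2]-(A+B)/2)@dr;v=(H[:,:2]-(A+B)/2)@w
        print(t.min(),t.max(),v.min(),v.max())
        break
E
```

```text
[ 436.878584   -349.47328322  170.34019376] [-3.14051349e+00 -1.29057451e-03 -1.27690623e+00]
0.94 [321.1, 183.4] 7951 [ 443. -351.   44.] [80. 77. 73.]
ztop [53.73601948 55.03635551]
heads [ 500.93221376 -333.64613911] [ 378.58637738 -369.76850236] yaw 0.28709147788198675 mid [ 439.75929557 -351.70732073] dist 127.5669581263412
-86.22208533541526 83.66876750837064 -20.412747981782065 19.530603802293427
```

View pics/w3.png

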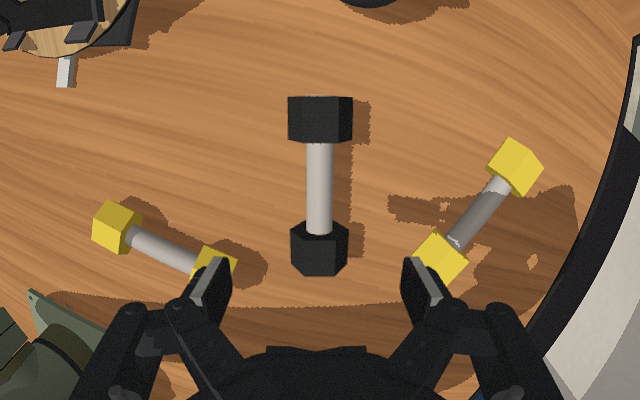

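The wrist view confirms the small black dumbbell, from (320,120) to (320,250), square between the jaws. The yellow ones are well clear of the fingers. Next is descending and gripping.

Call:
{"fn": "move_arm", "kwargs": {"increments": [{"rx": 0,"ry": 0,"rz": 0,"tx": 1,"ty": -1.8,"tz": -35,"gripper": -1},{"rx": 0,"ry": 0,"rz": 0,"tx": 1,"ty": -1.8,"tz": -70,"gripper": -1},{"rx": 0,"ry": 0,"rz": 0,"tx": 1,"ty": -1.8,"tz": -105,"gripper": -0.6},{"rx": 0,"ry": 0,"rz": 0,"tx": 1,"ty": -1.8,"tz": -125,"gripper": -0.3},{"rx": 0,"ry": 0,"rz": 0,"tx": 1,"ty": -1.8,"tz": -136,"gripper": 0},{"rx": 0,"ry": 0,"rz": 0,"tx": 1,"ty": -1.8,"tz": -136,"gripper": 0.3},{"rx": 0,"ry": 0,"rz": 0,"tx": 1,"ty": -1.8,"tz": -136,"gripper": 0.3},{"rx": 0,"ry": 0,"rz": 0,"tx": 1,"ty": -1.8,"tz": -136,"gripper": 1},{"rx": 0,"ry": 0,"rz": 0,"tx": 1,"ty": -1.8,"tz": -136,"gripper": 1},{"rx": 0,"ry": 0,"rz": 0,"tx": 1,"ty": -1.8,"tz": -136,"gripper": 1}], "squeeze": 80}}

```text
time_s: 7.43
tcp_pos: [439.7, -353.1, 39.5]
tool_rot: [-3.136, -0.008, -1.279]
contact_force: [-1.9, 4.0, 14.1]
gripper_width: 0.7
```

```bash
python3 - <<'E'
from h import *
s,im,d=cam('wrist'); save(im,'w4.png'); print(s)
s,im,d=cam('top'); save(cv2.resize(im[150:280,330:510],None,fx=4,fy=4),'t4.png')
E
```

```text
{'time_s': 7.4333, 'joint_positions': array([-6.97116925e-01,  4.86592285e-01,  1.84672153e+00,  2.61973061e-04,
        7.98865138e-01,  5.81743713e-01]), 'joint_vel': array([ 9.93017410e-04, -8.09611960e-06,  7.85071700e-03,  8.49115693e-03,
       -2.73782725e-03, -1.16868490e-03]), 'tau': array([-1.21026836e+00, -3.74257600e+01, -1.56064796e+01, -4.95592989e-01,
       -1.06348380e+00, -5.34557348e-04]), 'tcp_pos': array([ 439.72449202, -353.13569781,   39.4623749 ]), 'tool_rot': array([-3.13626163, -0.00776106, -1.27906317]), 'contact_force': array([-1.90284079,  3.99973449, 14.07836714]), 'moment': array([0.66856382, 0.20443809, 0.04317529]), 'gripper_width': 0.733990921185227}
```

View pics/w4.png

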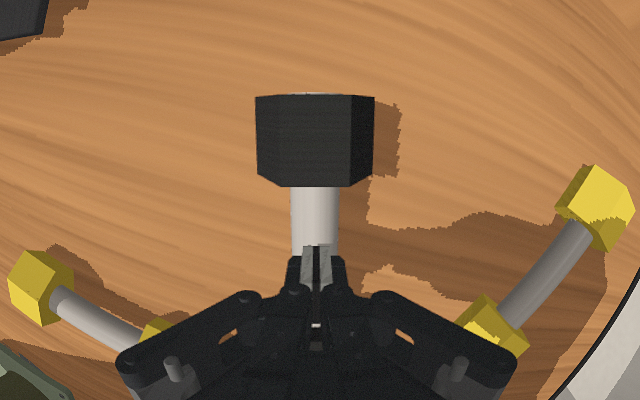

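View pics/t4.png

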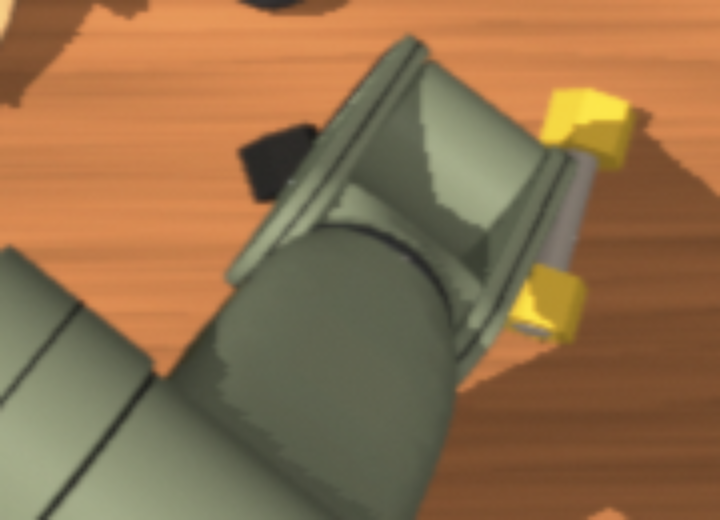

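```bash
python3 - <<'E'
from h import *
s,im,d=cam('wrist'); W=worldmap('wrist',d,s)
R=Ro.from_euler('xyz',s['tool_rot']).as_matrix()
T=(W-s['tcp_pos'])@R
for (u,v) in [(315,140),(315,195),(315,230),(315,245),(305,255),(325,255),(318,255),(305,265),(325,270),(316,100),(310,300),(325,300)]:
    print(u,v,d[v,u].round(),'world',W[v,u].round(1),'tool',T[v,u].round(1))
c=im[80:340,220:420]; save(cv2.resize(c,None,fx=3,fy=2.3,interpolation=cv2.INTER_CUBIC),'w4c.png')
E
```

```text
315 140 129.0 world [ 501.5 -333.9   53.2] tool [ -0.5 -64.8 -13.4]
315 195 150.0 world [ 474.5 -342.    40.7] tool [ -0.6 -36.6  -1. ]
315 230 154.0 world [ 457.3 -347.1   41.7] tool [ -0.6 -18.6  -2.2]
315 245 158.0 world [ 448.7 -349.7   40.5] tool [-0.7 -9.6 -0.9]
305 255 142.0 world [ 449.9 -344.4   56.3] tool [ -5.2 -12.3 -16.8]
325 255 144.0 world [ 451.9 -353.6   55.2] tool [  4.1 -11.7 -15.6]
318 255 144.0 world [ 450.7 -350.5   54.6] tool [  0.8 -11.4 -15.1]
305 265 135.0 world [ 449.1 -344.8   64.1] tool [ -5.  -11.5 -24.6]
325 270 130.0 world [ 451.9 -353.1   69.2] tool [  3.7 -11.9 -29.6]
316 100 123.0 world [ 517.9 -329.5   53.9] tool [ -0.  -81.7 -13.9]
310 300 115.0 world [ 446.7 -348.    86.1] tool [ -2.5  -8.4 -46.6]
325 300 109.0 world [ 452.3 -352.2   91.7] tool [  3.1 -12.6 -52.2]
```

View pics/w4c.png

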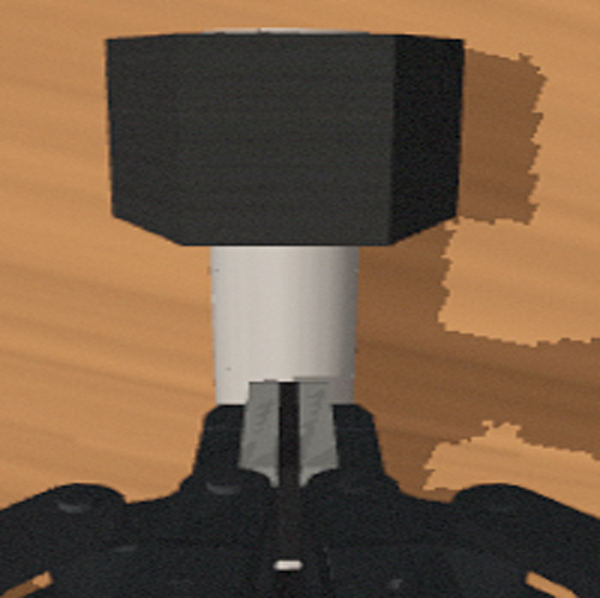

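The tips have closed on top of the handle: the handle reads z≈40 at TCP z≈39.5, so they don't reach as far ahead of the TCP as stated. I'll lift, open and measure where the fingertips really are in the tool frame.

Call:
{"fn": "move_arm", "kwargs": {"increments": [{"rx": 0,"ry": 0,"rz": 0,"tx": 0,"ty": 0,"tz": 30,"gripper": 1},{"rx": 0,"ry": 0,"rz": 0,"tx": 0,"ty": 0,"tz": 66,"gripper": 1},{"rx": 0,"ry": 0,"rz": 0,"tx": 0,"ty": 0,"tz": 66,"gripper": 1}]}}

```text
time_s: 7.83
tcp_pos: [441.7, -355.2, 109.4]
tool_rot: [-3.131, -0.016, -1.279]
contact_force: [1.2, -0.6, 0.8]
gripper_width: 0.4
```

```bash
cat > tips.py <<'E'
from h import *
def tips(name):
    s,im,d=cam('wrist'); W=worldmap('wrist',d,s); R=Ro.from_euler('xyz',s['tool_rot']).as_matrix(); T=(W-s['tcp_pos'])@R
    save(im,name); print(s['tcp_pos'],s['gripper_width'],s['contact_force'])
    m=(d>0)&(abs(T[...,1])<25)&(T[...,2]>-60)&(T[...,2]<45)&(abs(T[...,0])<60)
    p=eyes.camera_params('wrist'); 
    for lo in range(-40,45,5):
        g=m&(T[...,2]>=lo)&(T[...,2]<lo+5)
        if g.sum(): print(lo,g.sum(),'x',T[g][:,0].min().round(),T[g][:,0].max().round(),'y',T[g][:,1].min().round(1),T[g][:,1].max().round(1),'W z',np.median(W[g][:,2]).round())
    return s,im,d,T
E
python3 - <<'E'
from tips import *
tips('w5.png')
print(np.array(eyes.camera_params('wrist')['T_tool_cam']).round(3))
E
```

```text
[ 441.67436198 -355.24461287  109.37109962] 0.35727790393418635 [ 1.16751287 -0.60889828  0.75605355]
-40 529 x -14.0 13.0 y -12.4 11.0 W z 148.0
-35 311 x -14.0 14.0 y -12.4 -6.7 W z 142.0
-30 375 x -14.0 14.0 y -12.4 -6.3 W z 137.0
-25 320 x -14.0 13.0 y -12.4 -6.5 W z 132.0
-20 289 x -14.0 13.0 y -12.3 -6.1 W z 127.0
-15 253 x -14.0 13.0 y -12.2 -6.6 W z 122.0
-10 176 x -13.0 12.0 y -12.5 -6.7 W z 118.0
-5 5 x -7.0 5.0 y -11.1 -10.9 W z 114.0
[[ 1.00000e+00 -2.00000e-03 -1.00000e-03 -3.70000e-02]
 [ 2.00000e-03  9.49000e-01  3.14000e-01 -8.12260e+01]
 [ 1.00000e-03 -3.14000e-01  9.49000e-01 -1.43988e+02]
 [ 0.00000e+00  0.00000e+00  0.00000e+00  1.00000e+00]]
```

View pics/w5.png

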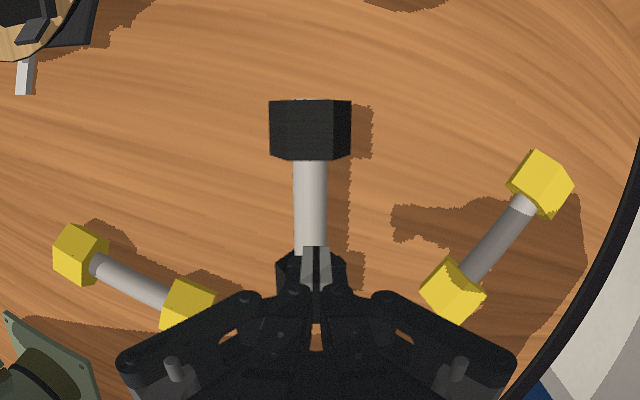

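```bash
cat > dbfit.py <<'E'
from h import *
def fit(s,im,d,c0=(437,-351),y0=.288):
    W=worldmap('wrist',d,s)
    g=(d>0)&(W[...,2]>46)&(W[...,2]<58)&(np.hypot(W[...,0]-c0[0],W[...,1]-c0[1])<100)&(im.astype(int).sum(2)<250)
    P=W[g]; dr=np.array([np.cos(y0),np.sin(y0)]); w=np.array([-dr[1],dr[0]])
    t=(P[:,:2]-c0)@dr; v=(P[:,:2]-c0)@w; k=(abs(t)>40)&(abs(v)<40); P=P[k];t=t[k]
    print('n',len(P),'t',np.percentile(t,[.5,99.5]).round(1))
    A=P[t>0];B=P[t<0]; print('A',A.mean(0).round(1) if len(A) else '', 'B',B.mean(0).round(1) if len(B) else '')
    g=(d>0)&(W[...,2]>30)&(W[...,2]<46)&(im.astype(int).sum(2)>330)
    P=W[g]; t=(P[:,:2]-c0)@dr; v=(P[:,:2]-c0)@w; k=(abs(t)<44)&(abs(v)<16); P=P[k]
    c=P.mean(0); q=np.polyfit(((P[:,:2]-c[:2])@dr),((P[:,:2]-c[:2])@w),1); print('handle',len(P),c.round(1),'v',((c[:2]-c0)@w).round(2),'yaw',(y0+np.arctan(q[0])).round(4),'ztop',np.percentile(P[:,2],95).round(1))
E
python3 - <<'E'
from dbfit import *
from plan import *
s,im,d=cam('wrist'); fit(s,im,d)
s=bot.state(); R0=Ro.from_euler('xyz',s['tool_rot'])
y=.288-np.pi/2
R1=orient(np.array([np.cos(y),np.sin(y),0]),np.array([0,0,-1.]))
print(delta(R0,s['tcp_pos'],R1,[438,-351.5,115]))
E
```

```text
n 3638 t [46.8 86.2]
A [ 501.4 -333.8   53.2] B 
handle 2701 [ 448.1 -347.9   38.8] v -0.19 yaw 0.2633 ztop 41.4
(array([ 0.39,  0.43, -0.22]), array([-1.2,  1.7, 10.5]))
```

Call:
{"fn": "move_arm", "kwargs": {"increments": [{"rx": 0.39,"ry": 0.43,"rz": -0.22,"tx": -1.2,"ty": 1.7,"tz": 15,"gripper": -1},{"rx": 0.39,"ry": 0.43,"rz": -0.22,"tx": -1.2,"ty": 1.7,"tz": 30,"gripper": -1},{"rx": 0.39,"ry": 0.43,"rz": -0.22,"tx": -1.2,"ty": 1.7,"tz": 30,"gripper": -1},{"rx": 0.39,"ry": 0.43,"rz": -0.22,"tx": -1.2,"ty": 1.7,"tz": 30,"gripper": -1},{"rx": 0.39,"ry": 0.43,"rz": -0.22,"tx": -1.2,"ty": 1.7,"tz": 30,"gripper": -1},{"rx": 0.39,"ry": 0.43,"rz": -0.22,"tx": -1.2,"ty": 1.7,"tz": 30,"gripper": -1}]}}

```text
time_s: 8.43
tcp_pos: [436.0, -349.8, 130.1]
tool_rot: [3.136, 0.008, -1.283]
contact_force: [0.0, 0.1, -0.6]
gripper_width: 72.1
```

```bash
python3 - <<'E'
from dbfit import *
from tips import tips
s,im,d,T=tips('w6.png'); fit(s,im,d); print(s['tool_rot'],s['time_s'])
E
```

```text
[ 435.95330259 -349.8208836   130.06741789] 72.09570659207203 [ 0.03476455  0.07504626 -0.62931967]
-40 616 x -50.0 49.0 y -12.4 11.6 W z 168.0
-35 555 x -50.0 50.0 y -12.4 10.9 W z 163.0
-30 528 x -50.0 50.0 y -12.4 11.0 W z 157.0
-25 454 x -50.0 49.0 y -12.4 10.8 W z 153.0
-20 405 x -49.0 48.0 y -12.5 10.2 W z 148.0
-15 190 x -42.0 42.0 y -11.8 10.0 W z 143.0
-10 7 x -37.0 36.0 y -7.3 4.0 W z 140.0
n 4870 t [-82.6  86. ]
A [ 501.5 -333.7   53.2] B [ 379.4 -369.8   52.7]
handle 2891 [ 439.8 -350.6   38.8] v -0.41 yaw 0.2879 ztop 41.4
[ 3.13639339  0.00778138 -1.28280219] 8.4333
```

View pics/w6.png

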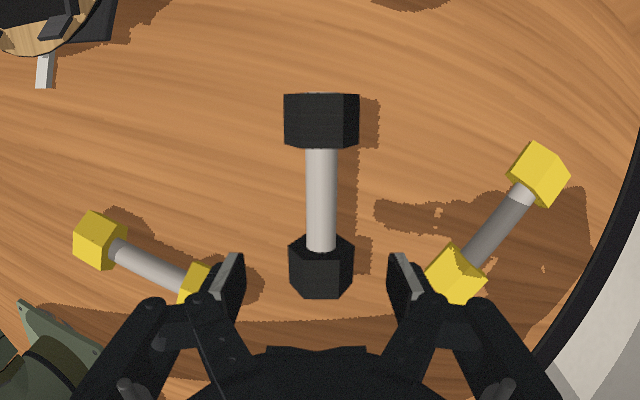

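```bash
cat > dl.py <<'E'
from h import *
from plan import *
y=.288-np.pi/2
Rg=orient(np.array([np.cos(y),np.sin(y),0]),np.array([0,0,-1.]))
def go(R1,p1):
    s=bot.state(); print(s['tcp_pos'].round(1),s['time_s'],s['contact_force'].round(1),delta(Ro.from_euler('xyz',s['tool_rot']),s['tcp_pos'],R1,p1))
E
python3 -c "
from dl import *
go(Rg,[438.3,-350.9,60])"
```

```text
[ 436.  -349.9  130.1] 8.4833 [-0.2  0.4 -1. ] (array([-0.34, -0.41,  0.  ]), array([  2.3,  -1. , -70.1]))
```

Call:
{"fn": "move_arm", "kwargs": {"increments": [{"rx": -0.34,"ry": -0.41,"rz": 0,"tx": 2.3,"ty": -1,"tz": -20,"gripper": -1},{"rx": -0.34,"ry": -0.41,"rz": 0,"tx": 2.3,"ty": -1,"tz": -45,"gripper": -1},{"rx": -0.34,"ry": -0.41,"rz": 0,"tx": 2.3,"ty": -1,"tz": -70,"gripper": -1},{"rx": -0.34,"ry": -0.41,"rz": 0,"tx": 2.3,"ty": -1,"tz": -70,"gripper": -1},{"rx": -0.34,"ry": -0.41,"rz": 0,"tx": 2.3,"ty": -1,"tz": -70,"gripper": -1},{"rx": -0.34,"ry": -0.41,"rz": 0,"tx": 2.3,"ty": -1,"tz": -70,"gripper": -1}]}}

```text
time_s: 8.98
tcp_pos: [439.4, -351.8, 62.0]
tool_rot: [-3.14, -0.003, -1.283]
contact_force: [0.5, 0.1, 0.5]
gripper_width: 85.3
```

```bash
python3 -c "
from dl import *
go(Rg,[438.3,-350.9,8])"
```

```text
[ 439.4 -351.8   62. ] 8.9833 [0.5 0.1 0.5] (array([0.12, 0.15, 0.  ]), array([ -1.1,   0.9, -54. ]))
```

Call:
{"fn": "move_arm", "kwargs": {"increments": [{"rx": 0,"ry": 0,"rz": 0,"tx": -1,"ty": 0.8,"tz": -20,"gripper": -1},{"rx": 0,"ry": 0,"rz": 0,"tx": -1,"ty": 0.8,"tz": -40,"gripper": -1},{"rx": 0,"ry": 0,"rz": 0,"tx": -1,"ty": 0.8,"tz": -53,"gripper": -1},{"rx": 0,"ry": 0,"rz": 0,"tx": -1,"ty": 0.8,"tz": -53,"gripper": -1},{"rx": 0,"ry": 0,"rz": 0,"tx": -1,"ty": 0.8,"tz": -53,"gripper": -1},{"rx": 0,"ry": 0,"rz": 0,"tx": -1,"ty": 0.8,"tz": -53,"gripper": 0},{"rx": 0,"ry": 0,"rz": 0,"tx": -1,"ty": 0.8,"tz": -53,"gripper": 0}]}}

```text
time_s: 9.57
tcp_pos: [438.9, -351.4, 10.0]
tool_rot: [-3.138, -0.005, -1.283]
contact_force: [0.5, -1.0, -0.3]
gripper_width: 63.6
```

```bash
python3 - <<'E'
from dl import *
from tips import tips
s,im,d,T=tips('w7.png')
go(Rg,[438.3,-350.9,8])
E
```

```text
[ 438.87403056 -351.38452829    9.96396848] 63.62226173157833 [ 0.5145387  -1.01995034 -0.33348702]
-40 580 x -46.0 46.0 y -12.4 10.9 W z 48.0
-35 2358 x -46.0 46.0 y -25.0 25.0 W z 41.0
-30 2903 x -46.0 45.0 y -25.0 25.0 W z 38.0
-25 1002 x -46.0 45.0 y -25.0 24.9 W z 33.0
-20 433 x -46.0 45.0 y -25.0 24.2 W z 28.0
-15 269 x -43.0 43.0 y -12.3 11.7 W z 23.0
-10 77 x -33.0 32.0 y -10.0 9.4 W z 19.0
5 9428 x -60.0 60.0 y -25.0 25.0 W z 2.0
10 3 x 43.0 57.0 y -17.5 -6.0 W z 0.0
[ 438.7 -351.2    9.8] 9.6167 [-1.   0.   0.8] (array([ 0.19,  0.23, -0.  ]), array([-0.4,  0.3, -1.8]))
```

View pics/w7.png

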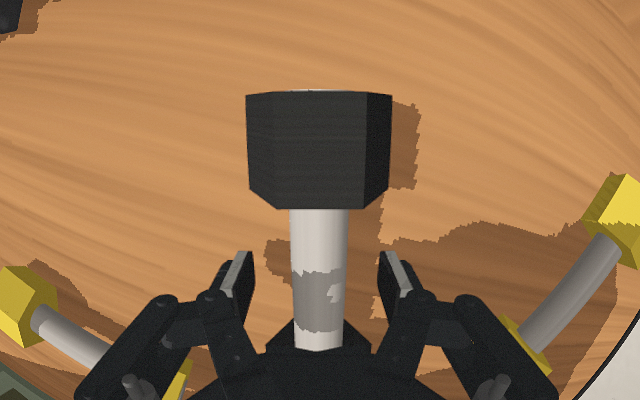

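Now the jaws straddle the handle, which is centred at column 320, with the tips at z≈18 and the handle axis at 26. I'll go down a few mm more and close.

Call:
{"fn": "move_arm", "kwargs": {"increments": [{"rx": 0,"ry": 0,"rz": 0,"tx": -0.4,"ty": 0.3,"tz": -3,"gripper": 0.1},{"rx": 0,"ry": 0,"rz": 0,"tx": -0.4,"ty": 0.3,"tz": -4,"gripper": 0.3},{"rx": 0,"ry": 0,"rz": 0,"tx": -0.4,"ty": 0.3,"tz": -4,"gripper": 1},{"rx": 0,"ry": 0,"rz": 0,"tx": -0.4,"ty": 0.3,"tz": -4,"gripper": 1},{"rx": 0,"ry": 0,"rz": 0,"tx": -0.4,"ty": 0.3,"tz": -4,"gripper": 1},{"rx": 0,"ry": 0,"rz": 0,"tx": -0.4,"ty": 0.3,"tz": -4,"gripper": 1}], "squeeze": 80}}

```text
time_s: 10.12
tcp_pos: [438.1, -351.2, 5.0]
tool_rot: [-3.139, -0.004, -1.283]
contact_force: [0.1, -3.1, 5.0]
gripper_width: 24.2
```

```bash
python3 -c "
from dl import *
go(Rg,[438.3,-350.9,8])"
```

```text
[ 438.1 -351.2    5. ] 10.1167 [ 0.1 -3.1  5. ] (array([ 0.2 ,  0.2 , -0.02]), array([0.2, 0.3, 3. ]))
```

Call:
{"fn": "move_arm", "kwargs": {"increments": [{"rx": 0,"ry": 0,"rz": 0,"tx": 0,"ty": 0,"tz": 6,"gripper": 1},{"rx": 0,"ry": 0,"rz": 0,"tx": 0,"ty": 0,"tz": 20,"gripper": 1},{"rx": 0,"ry": 0,"rz": 0,"tx": 0,"ty": 0,"tz": 45,"gripper": 1},{"rx": 0,"ry": 0,"rz": 0,"tx": 0,"ty": 0,"tz": 75,"gripper": 1},{"rx": 0,"ry": 0,"rz": 0,"tx": 0,"ty": 0,"tz": 105,"gripper": 1},{"rx": 0,"ry": 0,"rz": 0,"tx": 0,"ty": 0,"tz": 135,"gripper": 1},{"rx": 0,"ry": 0,"rz": 0,"tx": 0,"ty": 0,"tz": 160,"gripper": 1},{"rx": 0,"ry": 0,"rz": 0,"tx": 0,"ty": 0,"tz": 175,"gripper": 1},{"rx": 0,"ry": 0,"rz": 0,"tx": 0,"ty": 0,"tz": 175,"gripper": 1}]}}

```text
time_s: 10.87
tcp_pos: [437.9, -350.0, 181.3]
tool_rot: [-3.138, -0.003, -1.283]
contact_force: [-0.1, -0.3, -6.9]
gripper_width: 24.0
```

```bash
python3 - <<'E'
from dl import *
s,im,d=cam('wrist'); save(im,'w8.png'); W=worldmap('wrist',d,s)
R=Ro.from_euler('xyz',s['tool_rot']).as_matrix(); T=(W-s['tcp_pos'])@R
print(s['gripper_width'])
for (u,v) in [(320,100),(320,140),(320,190),(320,220),(320,235)]: print(u,v,T[v,u].round(1))
Rp=orient(ex,-N)
cr=hub-95*ex
tcp_seat=cr+26*N-21*N
print('seat',tcp_seat)
go(Rp,tcp_seat+110*N)
E
```

```text
24.02412604266652
320 100 [  1.2 -81.6 -48.6]
320 140 [  1.2 -69.2 -48.7]
320 190 [  1.2 -53.1 -48.4]
320 220 [  1.4 -37.5 -35.6]
320 235 [  1.4 -30.9 -34.9]
seat [554.2033923   -3.16905772  62.33012702]
[ 437.1 -349.4  179.1] 10.9167 [-1.  -1.  -8.6] (array([-18.08, -26.97,  77.61]), array([ 62.5, 340.4, -21.5]))
```

View pics/w8.png

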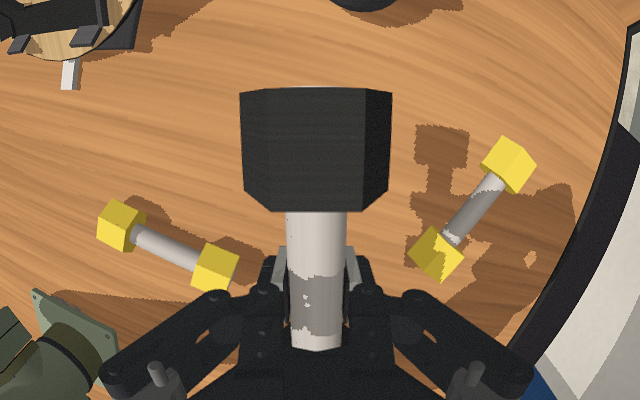

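Call:
{"fn": "move_arm", "kwargs": {"increments": [{"rx": -1.29,"ry": -1.93,"rz": 5.54,"tx": 4.5,"ty": 24.3,"tz": 2,"gripper": 1},{"rx": -2.58,"ry": -3.85,"rz": 11.09,"tx": 8.9,"ty": 48.6,"tz": 4,"gripper": 1},{"rx": -3.87,"ry": -5.78,"rz": 16.63,"tx": 13.4,"ty": 73,"tz": 6,"gripper": 1},{"rx": -5.17,"ry": -7.71,"rz": 22.17,"tx": 17.9,"ty": 97.3,"tz": 8,"gripper": 1},{"rx": -6.46,"ry": -9.63,"rz": 27.72,"tx": 22.3,"ty": 121.6,"tz": 10,"gripper": 1},{"rx": -7.75,"ry": -11.56,"rz": 33.26,"tx": 26.8,"ty": 145.9,"tz": 10,"gripper": 1},{"rx": -9.04,"ry": -13.49,"rz": 38.8,"tx": 31.2,"ty": 170.2,"tz": 10,"gripper": 1},{"rx": -10.33,"ry": -15.41,"rz": 44.35,"tx": 35.7,"ty": 194.5,"tz": 8,"gripper": 1},{"rx": -11.62,"ry": -17.34,"rz": 49.89,"tx": 40.2,"ty": 218.8,"tz": 6,"gripper": 1},{"rx": -12.91,"ry": -19.26,"rz": 55.44,"tx": 44.6,"ty": 243,"tz": 4,"gripper": 1}]}}

```text
time_s: 11.75
tcp_pos: [478.6, -104.8, 179.4]
tool_rot: [-3.059, -0.374, -0.313]
contact_force: [-0.3, 0.0, -8.4]
gripper_width: 23.8
```

```bash
cat >> dl.py <<'E'
Rp=orient(ex,-N)
seat=hub-95*ex+5*N
E
python3 -c "
from dl import *
print(bot.state()['gripper_width'],bot.state()['joint_positions'].round(2));go(Rp,seat+110*N)"
```

```text
23.75507595437422 [-0.29  0.07  2.1   0.13  0.6  -0.08]
[ 478.6 -104.8  179.4] 11.75 [-0.3  0.  -8.4] (array([-5.17, -8.11, 21.9 ]), array([ 20.9,  95.8, -21.8]))
```

Call:
{"fn": "move_arm", "kwargs": {"increments": [{"rx": -1.29,"ry": -2.03,"rz": 5.5,"tx": 5,"ty": 24,"tz": -3,"gripper": 1},{"rx": -2.58,"ry": -4.05,"rz": 10.95,"tx": 10,"ty": 48,"tz": -8,"gripper": 1},{"rx": -3.88,"ry": -6.08,"rz": 16.42,"tx": 15,"ty": 72,"tz": -14,"gripper": 1},{"rx": -5.17,"ry": -8.11,"rz": 21.9,"tx": 20.9,"ty": 95.8,"tz": -21.8,"gripper": 1},{"rx": -5.17,"ry": -8.11,"rz": 21.9,"tx": 20.9,"ty": 95.8,"tz": -21.8,"gripper": 1},{"rx": -5.17,"ry": -8.11,"rz": 21.9,"tx": 20.9,"ty": 95.8,"tz": -21.8,"gripper": 1},{"rx": -5.17,"ry": -8.11,"rz": 21.9,"tx": 20.9,"ty": 95.8,"tz": -21.8,"gripper": 1},{"rx": -5.17,"ry": -8.11,"rz": 21.9,"tx": 20.9,"ty": 95.8,"tz": -21.8,"gripper": 1}]}}

```text
time_s: 12.42
tcp_pos: [502.4, -11.8, 160.7]
tool_rot: [-3.14, -0.53, 0.1]
contact_force: [-0.4, -0.1, -7.3]
gripper_width: 23.8
```

```bash
cat > obj.py <<'E'
from dl import *
# fit held dumbbell (black heads) in rack frame from given cam
def held(n,name,hmin=20):
    s,im,d=cam(n); save(im,name); W=worldmap(n,d,s)
    H=(W-hub)@N;U=(W-hub)@ex;V=(W-hub)@ey
    return s,im,d,W,H,U,V
E
python3 - <<'E'
from obj import *
go(Rp,seat+110*N)
s,im,d,W,H,U,V=held('wrist','w9.png')
for (u,v) in [(320,100),(320,140),(320,190),(320,220),(320,235)]: print(u,v,'H',H[v,u].round(1),'U',U[v,u].round(1),'V',V[v,u].round(1))
s,im,d,W,H,U,V=held('top','t9.png')
dark=(d>0)&(im.astype(int).sum(2)<200)
m=dark&(H>100)&(abs(V)<110)&(abs(U+95)<60)
k,l,st,ce=cv2.connectedComponentsWithStats(m.astype(np.uint8))
for i in range(1,k):
    if st[i,4]>15: g=l==i; print(ce[i].round(),st[i,4],'H',np.percentile(H[g],[5,50,95]).round(1),'U',np.percentile(U[g],[2,98]).round(1),'V',np.percentile(V[g],[2,98]).round(1))
E
```

```text
[502.4 -11.8 160.7] 12.4167 [-0.4 -0.1 -7.3] (array([-0.12,  0.35,  0.29]), array([-2.9,  2.8, -3.1]))
320 100 H 166.0 U -88.4 V 78.2
320 140 H 164.7 U -88.5 V 65.8
320 190 H 165.3 U -88.6 V 49.9
320 220 H 151.5 U -88.3 V 34.0
320 235 H 151.7 U -88.3 V 27.9
[311. 181.] 364 H [140.1 160.4 165.9] U [-117.7  -62.1] V [-87.7 -49.9]
[285. 191.] 428 H [194.5 282.5 360.6] U [-80.4 -47.9] V [-38.7  25.2]
[258. 186.] 369 H [139.1 160.1 166. ] U [-116.9  -61.4] V [41.4 79. ]
[299. 206.] 32 H [336.9 352.3 373.2] U [-82.7 -65.6] V [-36.9 -26. ]
[260. 221.] 62 H [424.8 442.9 459.2] U [-80.4 -40.8] V [34.4 56.6]
[303. 268.] 117 H [464.  499.  551.2] U [-152.3 -129.3] V [-30.3 -17.2]
[291. 292.] 249 H [600.6 614.2 654. ] U [-145.7 -101.2] V [-22.6  43.7]
[311. 301.] 20 H [602.3 608.4 611.8] U [-153.5 -138.6] V [-34.8 -26. ]
[224. 396.] 109 H [798.9 812.9 818.1] U [-146.5 -135.3] V [ 66.7 109.7]
```

View pics/w9.png

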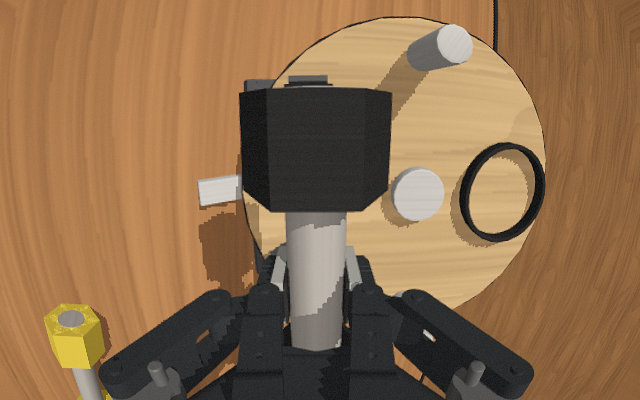

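View pics/t9.png

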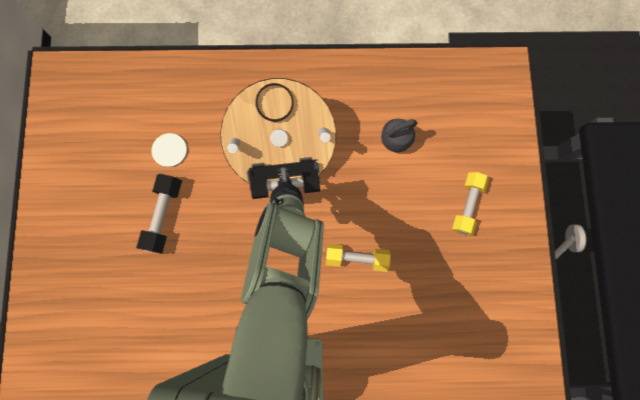

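```bash
python3 -c "
from dl import *
go(Rp,seat+45*N-1*ex+1.2*ey)"
```

```text
[502.9 -12.  161.4] 12.5167 [ 0.  -0.3 -7.9] (array([-0.11,  0.44,  0.31]), array([ 27.9,   7.6, -60.6]))
```

Call:
{"fn": "move_arm", "kwargs": {"increments": [{"rx": -0.1,"ry": 0.4,"rz": 0.3,"tx": 6,"ty": 4,"tz": -12,"gripper": 1},{"rx": -0.1,"ry": 0.4,"rz": 0.3,"tx": 12,"ty": 6,"tz": -26,"gripper": 1},{"rx": -0.1,"ry": 0.4,"rz": 0.3,"tx": 18,"ty": 7.6,"tz": -40,"gripper": 1},{"rx": -0.1,"ry": 0.4,"rz": 0.3,"tx": 24,"ty": 7.6,"tz": -52,"gripper": 1},{"rx": -0.1,"ry": 0.4,"rz": 0.3,"tx": 27.9,"ty": 7.6,"tz": -60.6,"gripper": 1},{"rx": -0.1,"ry": 0.4,"rz": 0.3,"tx": 27.9,"ty": 7.6,"tz": -60.6,"gripper": 1},{"rx": -0.1,"ry": 0.4,"rz": 0.3,"tx": 27.9,"ty": 7.6,"tz": -60.6,"gripper": 1}]}}

```text
time_s: 13.1
tcp_pos: [531.0, -4.2, 100.7]
tool_rot: [-3.141, -0.524, 0.106]
contact_force: [-0.2, 0.2, -8.0]
gripper_width: 24.3
```

```bash
cat >> obj.py <<'E'
def look(tag,hc):
    go(Rp,seat-1*ex+1.2*ey)
    s,im,d,W,H,U,V=held('wrist','w%s.png'%tag)
    T=s['tcp_pos']-hub; print('TCP uvh',(T@ex).round(1),(T@ey).round(1),(T@N).round(1),'rot err',(Rp.inv()*Ro.from_euler('xyz',s['tool_rot'])).as_rotvec(degrees=True).round(2))
    for n in ['wrist','top','side']:
        if n!='wrist': s,im,d,W,H,U,V=held(n,n[0]+tag+'.png')
        dark=(d>0)&(im.astype(int).sum(2)<230)
        for nm,sg in [('L',1),('R',-1)]:
            g=dark&(H>hc+10)&(H<hc+34)&(V*sg>38)&(V*sg<100)&(abs(U+95)<42)
            if g.sum()>20:
                tp=g&(H>np.percentile(H[g],97)-4)
                print(n,nm,g.sum(),'H',np.percentile(H[g],[50,97]).round(1),'U',np.percentile(U[g],[2,98]).round(1),'V',np.percentile(V[g],[2,98]).round(1),'topU',np.percentile(U[tp],[3,97]).round(1),'topH',np.median(H[tp]).round(1))
E
python3 - <<'E'
from obj import *
look('10',40+26)
import cv2
im=cv2.imread('pics/s10.png'); cv2.imwrite('pics/s10c.png',cv2.resize(im[160:280,180:340],None,fx=4.5,fy=4.5,interpolation=cv2.INTER_CUBIC))
E
```

```text
[531.   -4.2 100.7] 13.1 [-0.2  0.2 -8. ] (array([-0.02,  0.04, -0.  ]), array([ 22.2,   2.2, -38.9]))
TCP uvh -95.9 1.4 49.9 rot err [0.02 0.04 0.01]
wrist L 17082 H [97.9 99.3] U [-120.5  -69.2] V [47.8 85.9] topU [-110.   -79.4] topH 98.2
top L 301 H [94.1 99.3] U [-119.8  -67.3] V [46.3 84.9] topU [-110.1  -78. ] topH 97.3
top R 283 H [94.5 99.4] U [-120.   -67.7] V [-82.9 -45.2] topU [-109.7  -78.5] topH 97.2
side L 203 H [92.  99.6] U [-118.3  -67.2] V [45.7 87.4] topU [-111.3  -76.3] topH 98.3
side R 32 H [87.3 97.4] U [-120.   -72.8] V [-59.5 -40.2] topU [-81.4 -75.5] topH 96.2
```

View pics/s10c.png

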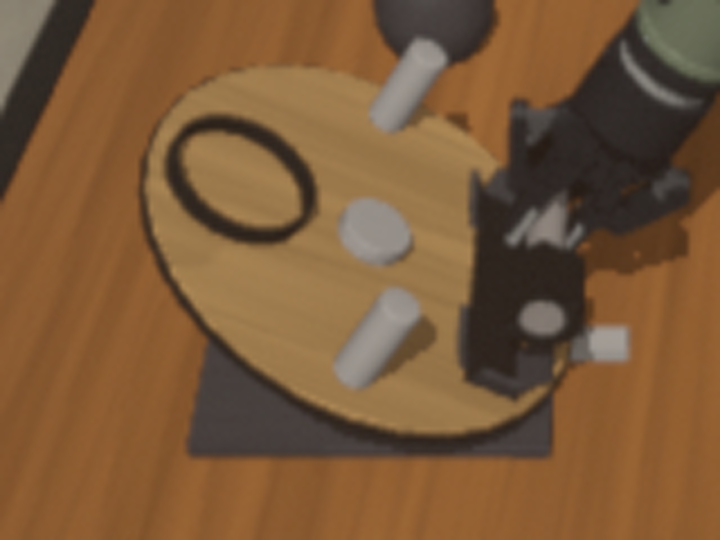

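View pics/w10.png

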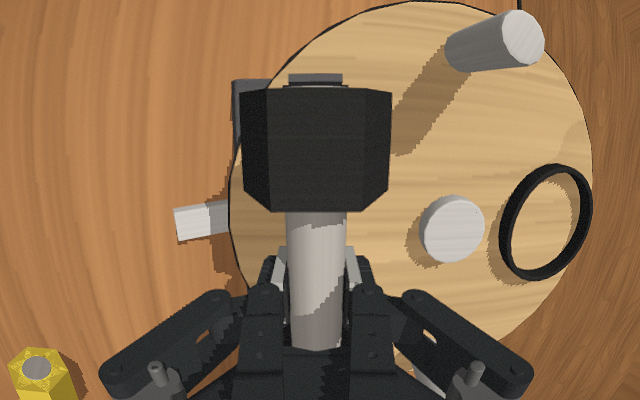

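Call:
{"fn": "move_arm", "kwargs": {"increments": [{"rx": 0,"ry": 0,"rz": 0,"tx": 2.5,"ty": -0.5,"tz": -5,"gripper": 1},{"rx": 0,"ry": 0,"rz": 0,"tx": 5,"ty": -0.2,"tz": -9.5,"gripper": 1},{"rx": 0,"ry": 0,"rz": 0,"tx": 7.5,"ty": 0.1,"tz": -14,"gripper": 1},{"rx": 0,"ry": 0,"rz": 0,"tx": 10,"ty": 0.4,"tz": -18.3,"gripper": 1},{"rx": 0,"ry": 0,"rz": 0,"tx": 12.3,"ty": 0.7,"tz": -22.3,"gripper": 1},{"rx": 0,"ry": 0,"rz": 0,"tx": 14.5,"ty": 0.9,"tz": -26.1,"gripper": 1},{"rx": 0,"ry": 0,"rz": 0,"tx": 14.5,"ty": 0.9,"tz": -26.1,"gripper": 1},{"rx": 0,"ry": 0,"rz": 0,"tx": 14.5,"ty": 0.9,"tz": -26.1,"gripper": 1}]}}

```text
time_s: 13.92
tcp_pos: [545.7, -3.1, 75.5]
tool_rot: [3.141, -0.526, 0.107]
contact_force: [-0.4, 0.2, -7.4]
gripper_width: 23.9
```

```bash
python3 - <<'E'
from obj import *
look('11',15+26)
import cv2
im=cv2.imread('pics/t11.png'); cv2.imwrite('pics/t11c.png',cv2.resize(im[60:220,190:370],None,fx=3.7,fy=3.7,interpolation=cv2.INTER_CUBIC))
E
```

```text
[545.7  -3.1  75.5] 13.9167 [-0.4  0.2 -7.4] (array([ 0.  ,  0.15, -0.04]), array([  7.5,   1. , -13.6]))
TCP uvh -95.8 1.0 20.6 rot err [ 0.    0.14 -0.04]
wrist L 16334 H [68.7 70. ] U [-118.2  -71.2] V [47.3 85.5] topU [-110.   -79.4] topH 68.9
top L 271 H [65.5 71.2] U [-118.2  -70.9] V [46.1 84.7] topU [-109.2  -77.5] topH 68.9
top R 249 H [66. 72.] U [-117.1  -72.2] V [-83.3 -45.8] topU [-108.3  -78.5] topH 69.9
side L 215 H [67.  72.4] U [-113.7  -69.3] V [45.7 87.5] topU [-109.6  -79.3] topH 70.3
side R 27 H [64.  70.4] U [-84.3 -72.9] V [-82.7 -42.3] topU [-82.  -78.4] topH 69.5
```

View pics/t11c.png

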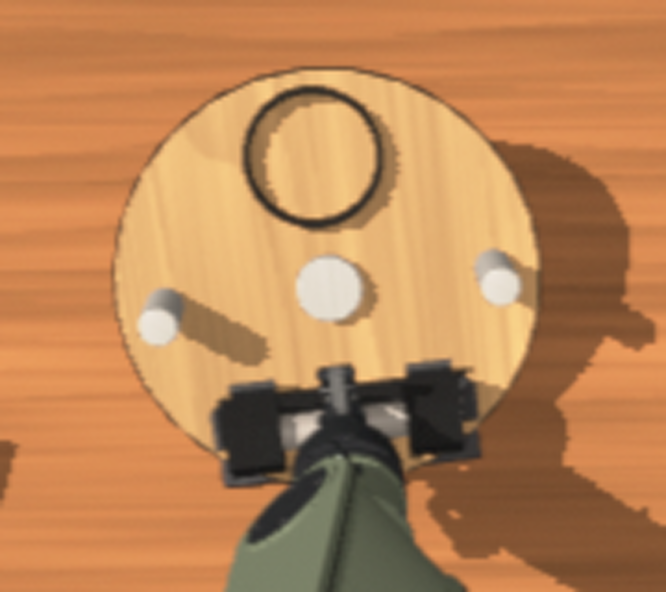

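View pics/w11.png

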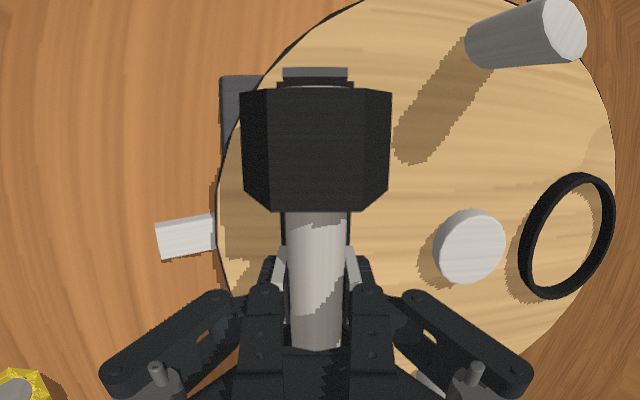

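Call:
{"fn": "move_arm", "kwargs": {"increments": [{"rx": 0,"ry": 0,"rz": 0,"tx": 0.8,"ty": -0.6,"tz": -2,"gripper": 1},{"rx": 0,"ry": 0,"rz": 0,"tx": 2,"ty": -0.4,"tz": -4.3,"gripper": 1},{"rx": 0,"ry": 0,"rz": 0,"tx": 3.2,"ty": -0.2,"tz": -6.5,"gripper": 1},{"rx": 0,"ry": 0,"rz": 0,"tx": 4.4,"ty": -0.1,"tz": -8.6,"gripper": 1},{"rx": 0,"ry": 0,"rz": 0,"tx": 4.4,"ty": -0.1,"tz": -8.6,"gripper": 1},{"rx": 0,"ry": 0,"rz": 0,"tx": 4.4,"ty": -0.1,"tz": -8.6,"gripper": 1},{"rx": 0,"ry": 0,"rz": 0,"tx": 4.4,"ty": -0.1,"tz": -8.6,"gripper": 1}]}}

```text
time_s: 14.65
tcp_pos: [549.9, -3.1, 66.6]
tool_rot: [3.141, -0.526, 0.107]
contact_force: [0.4, -0.5, -7.1]
gripper_width: 24.2
```

```bash
python3 - <<'E'
from obj import *
look('12',6+26)
E
```

```text
[549.9  -3.1  66.6] 14.65 [ 0.4 -0.5 -7.1] (array([ 0.01,  0.11, -0.06]), array([ 3.3,  1. , -4.7]))
TCP uvh -96.6 0.5 10.8 rot err [ 0.01  0.11 -0.06]
wrist L 16185 H [58.9 60.2] U [-118.6  -72.5] V [46.9 85.1] topU [-110.8  -80.3] topH 59.1
top L 264 H [55.9 61.7] U [-117.6  -72.1] V [45.6 84.4] topU [-110.3  -79.8] topH 59.2
top R 248 H [56.4 61.4] U [-115.6  -71.9] V [-83.7 -46.1] topU [-110.3  -78.5] topH 59.0
side L 213 H [56.3 63. ] U [-117.8  -71.1] V [45.4 86.3] topU [-110.7  -82.2] topH 60.6
side R 24 H [53.8 61.7] U [-83.6 -73.8] V [-82.8 -44.4] topU [-83.1 -77.7] topH 61.0
```

View pics/w12.png

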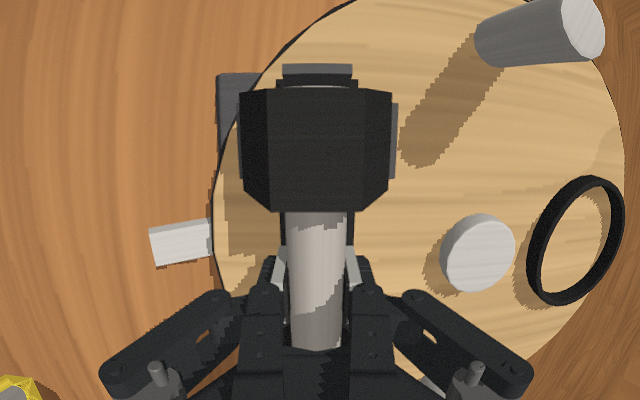

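Call:
{"fn": "move_arm", "kwargs": {"increments": [{"rx": 0,"ry": 0,"rz": 0,"tx": 0.6,"ty": -0.2,"tz": -1,"gripper": 1},{"rx": 0,"ry": 0,"rz": 0,"tx": 1.2,"ty": -0.1,"tz": -2,"gripper": 1},{"rx": 0,"ry": 0,"rz": 0,"tx": 1.8,"ty": 0,"tz": -3,"gripper": 1},{"rx": 0,"ry": 0,"rz": 0,"tx": 2.3,"ty": 0,"tz": -4,"gripper": 1},{"rx": 0,"ry": 0,"rz": 0,"tx": 2.3,"ty": 0,"tz": -4,"gripper": 1},{"rx": 0,"ry": 0,"rz": 0,"tx": 2.3,"ty": 0,"tz": -4,"gripper": 1}]}}

```text
time_s: 15.3
tcp_pos: [552.1, -3.0, 62.1]
tool_rot: [3.142, -0.525, 0.107]
contact_force: [0.8, 0.4, -8.1]
gripper_width: 23.9
```

```bash
python3 - <<'E'
from obj import *
look('13',2+26)
E
```

```text
[552.1  -3.   62.1] 15.3 [ 0.8  0.4 -8.1] (array([-0.01,  0.06, -0.05]), array([ 1.1,  1. , -0.2]))
TCP uvh -96.9 0.4 5.8 rot err [ 0.03  0.06 -0.05]
wrist L 16024 H [53.9 55.3] U [-118.5  -73.3] V [46.7 84.9] topU [-111.2  -80.6] topH 54.2
top L 252 H [50.9 56.8] U [-118.6  -73.3] V [45.4 84.5] topU [-110.8  -81.2] topH 54.3
top R 251 H [50.8 57.9] U [-118.2  -71.6] V [-84.  -46.4] topU [-109.3  -80.5] topH 55.4
side L 206 H [51.9 58.4] U [-115.1  -72.2] V [44.5 87.3] topU [-110.2  -80.9] topH 56.2
side R 27 H [45.8 55.9] U [-84.6 -73.6] V [-83.3 -43.8] topU [-84.1 -77.5] topH 53.3
```

Call:
{"fn": "move_arm", "kwargs": {"increments": [{"rx": 0,"ry": 0,"rz": 0,"tx": 0.8,"ty": 0.1,"tz": -0.4,"gripper": 1},{"rx": 0,"ry": 0,"rz": 0,"tx": 1.1,"ty": 0.1,"tz": -1,"gripper": 1},{"rx": 0,"ry": 0,"rz": 0,"tx": 1.3,"ty": 0.1,"tz": -1.5,"gripper": 1},{"rx": 0,"ry": 0,"rz": 0,"tx": 1.3,"ty": 0.1,"tz": -1.5,"gripper": 1},{"rx": 0,"ry": 0,"rz": 0,"tx": 1.3,"ty": 0.1,"tz": -1.5,"gripper": 1}]}}

```text
time_s: 15.87
tcp_pos: [553.0, -2.9, 61.7]
tool_rot: [3.141, -0.526, 0.107]
contact_force: [-7.3, 0.3, 4.4]
gripper_width: 24.0
```

Contact is about 14 N straight along the disc normal, so the heads are on the floor. Next is releasing gently.

Call:
{"fn": "move_arm", "kwargs": {"increments": [{"rx": 0,"ry": 0,"rz": 0,"tx": -0.2,"ty": 0,"tz": 0.4,"gripper": 0.3},{"rx": 0,"ry": 0,"rz": 0,"tx": -0.2,"ty": 0,"tz": 0.4,"gripper": 0.2},{"rx": 0,"ry": 0,"rz": 0,"tx": -0.2,"ty": 0,"tz": 0.4,"gripper": 0},{"rx": 0,"ry": 0,"rz": 0,"tx": -0.2,"ty": 0,"tz": 0.4,"gripper": -0.2},{"rx": 0,"ry": 0,"rz": 0,"tx": -0.2,"ty": 0,"tz": 0.4,"gripper": -0.3},{"rx": 0,"ry": 0,"rz": 0,"tx": -0.2,"ty": 0,"tz": 0.4,"gripper": -0.3}]}}

```text
time_s: 16.37
tcp_pos: [553.6, -3.0, 61.4]
tool_rot: [3.141, -0.526, 0.107]
contact_force: [-0.1, -0.7, 0.2]
gripper_width: 55.4
```

```bash
python3 - <<'E'
from obj import *
look('14',26)
E
```

```text
[553.6  -3.   61.4] 16.3667 [-0.1 -0.7  0.2] (array([ 0.  ,  0.12, -0.05]), array([-0.4,  0.9,  0.4]))
TCP uvh -96.0 0.2 4.5 rot err [ 0.01  0.12 -0.05]
wrist L 16614 H [53.5 54.9] U [-120.   -73.3] V [46.6 84.8] topU [-112.3  -81.8] topH 53.8
top L 265 H [49.8 56. ] U [-119.4  -73.3] V [45.  84.8] topU [-112.6  -82.8] topH 53.8
top R 251 H [50.2 55.4] U [-119.3  -73. ] V [-83.9 -46.3] topU [-112.  -82.] topH 53.2
side L 209 H [51.7 57.2] U [-116.8  -71.4] V [45.  85.8] topU [-111.5  -82.1] topH 55.5
```

View pics/w14.png

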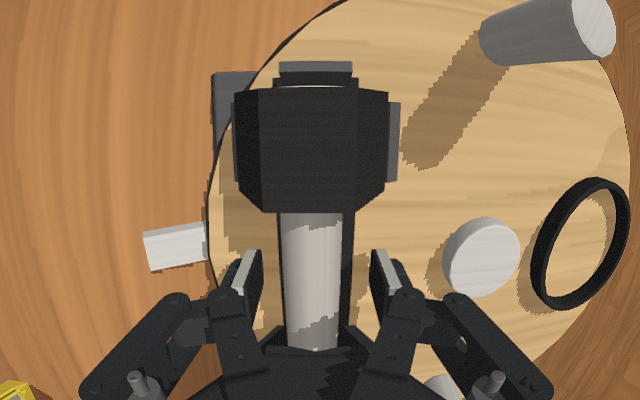

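Call:
{"fn": "move_arm", "kwargs": {"increments": [{"rx": 0,"ry": 0,"rz": 0,"tx": -5,"ty": -0.5,"tz": 8.7,"gripper": -0.3},{"rx": 0,"ry": 0,"rz": 0,"tx": -15,"ty": -1.6,"tz": 26,"gripper": -0.3},{"rx": 0,"ry": 0,"rz": 0,"tx": -30,"ty": -3,"tz": 52,"gripper": -0.5},{"rx": 0,"ry": 0,"rz": 0,"tx": -48,"ty": -5,"tz": 84,"gripper": -0.5},{"rx": 0,"ry": 0,"rz": 0,"tx": -66,"ty": -7,"tz": 115,"gripper": -0.5},{"rx": 0,"ry": 0,"rz": 0,"tx": -84,"ty": -9,"tz": 146,"gripper": -0.5},{"rx": 0,"ry": 0,"rz": 0,"tx": -100,"ty": -10,"tz": 170,"gripper": -0.5},{"rx": 0,"ry": 0,"rz": 0,"tx": -100,"ty": -10,"tz": 170,"gripper": -0.5}]}}

```text
time_s: 17.18
tcp_pos: [453.4, -13.3, 236.7]
tool_rot: [3.138, -0.535, 0.108]
contact_force: [0.1, 1.0, 0.5]
gripper_width: 64.2
```

```bash
python3 - <<'E'
from obj import *
from rackcheck import chk
look('15',26)
s,im,d=cam('wrist'); chk('wrist',s,im,d)
s,im,d=cam('top'); W=worldmap('top',d,s); W0=np.load('top0.npy')
for nm,(c,r) in {'big':(161,212),'kettle':(398,134),'coaster':(169,150),'y1':(358,256),'y2':(470,206)}.items():
    print(nm,np.median(abs(im[r-25:r+25,c-25:c+25].astype(int)-cv2.cvtColor(cv2.imread('pics/top0.png'),cv2.COLOR_BGR2RGB)[r-25:r+25,c-25:c+25]),).round(1), np.median(abs(W-W0)[r-20:r+20,c-20:c+20,2]).round(2))
cv2.imwrite('pics/t15c.png',cv2.resize(cv2.imread('pics/t15.png')[60:220,190:370],None,fx=3.7,fy=3.7,interpolation=cv2.INTER_CUBIC))
E
```

```text
[453.4 -13.3 236.7] 17.1833 [0.1 1.  0.5] (array([ 0.08,  0.66, -0.03]), array([  99.8,   11.3, -174.9]))
TCP uvh -95.5 0.6 206.7 rot err [-0.12  0.65 -0.1 ]
wrist L 2065 H [53.3 55. ] U [-120.9  -72.2] V [46.5 84.2] topU [-112.3  -81.9] topH 53.8
wrist R 1702 H [53.  54.8] U [-120.6  -72.5] V [-83.3 -44.1] topU [-112.5  -81.6] topH 53.7
top L 268 H [50.  56.1] U [-120.4  -73.3] V [45.2 84.6] topU [-111.5  -81.7] topH 54.1
top R 249 H [50.6 56.2] U [-119.9  -72.1] V [-84.1 -47.2] topU [-110.1  -80. ] topH 53.7
side L 205 H [51.3 57.4] U [-114.1  -71.2] V [46.1 87.4] topU [-111.5  -82.4] topH 55.1
side R 182 H [51.1 57.8] U [-118.8  -71.1] V [-86.6 -42.7] topU [-109.8  -80.5] topH 56.0
wrist 60 725 [422.  65.] h 71.3 u -14.3 13.2 v 105.8 133.2
wrist 9 57 [398.  73.] h 13.5 u -14.3 2.7 v 105.6 131.6
wrist 9 92 [319.  92.] h 13.5 u -109.8 -80.1 v 88.6 92.8
wrist 9 1160 [472. 177.] h 15.0 u 44.4 144.4 v -50.0 50.1
wrist 9 1296 [401. 176.] h 15.5 u -23.5 23.0 v -22.8 23.6
wrist 9 16 [301. 214.] h 14.6 u -118.9 -110.9 v -44.9 -43.8
big 1.0 2.77
kettle 1.0 2.73
coaster 1.0 2.89
y1 1.0 2.81
y2 1.0 2.75
```

View pics/w15.png

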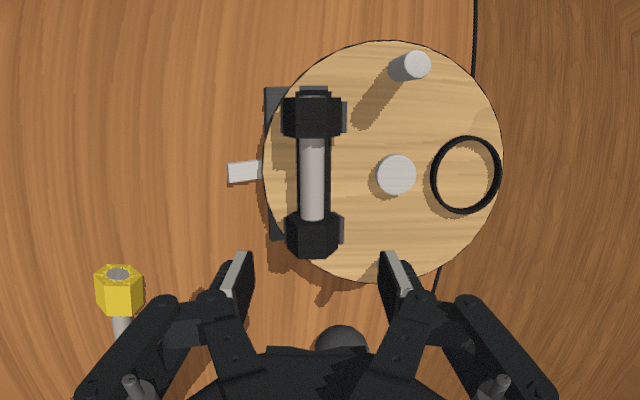

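View pics/t15.png

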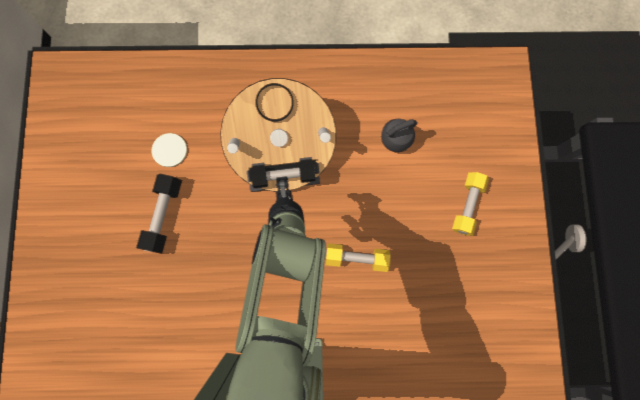

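The dumbbell sits in the cradle at (312,175) in the wrist view. One last check is the tilt of its top faces against the disc normal.

```bash
python3 - <<'E'
from obj import *
s,im,d,W,H,U,V=held('wrist','w16.png')
g=(d>0)&(abs(H-53.7)<3)&(abs(abs(V)-65)<15)&(abs(U+97)<11)
A=np.c_[U[g],V[g],np.ones(g.sum())]; q=np.linalg.lstsq(A,H[g],rcond=None)[0]; print('slopes deg',np.degrees(q[:2]).round(2))
g=(d>0)&(abs(H-1.5)<3)&(U>-60)&(np.hypot(U,V)<150)
A=np.c_[U[g],V[g],np.ones(g.sum())]; q=np.linalg.lstsq(A,H[g],rcond=None)[0]; print('disc slopes',np.degrees(q[:2]).round(2),q[2])
for n,sg in [('L',1),('R',-1)]:
    h=(d>0)&(abs(H-53.7)<2)&(abs(V*sg-65)<15)&(abs(U+97)<20); print(n,U[h].mean().round(2),H[h].mean().round(2))
print(s['contact_force'],s['time_s'])
print(bot.sign_off())
E
```

```text
slopes deg [ 1.01 -0.  ]
disc slopes [0.02 0.02] 1.6353945802544108
L -96.97 53.74
R -96.88 53.75
[ 0.31060487 -0.92380618 -0.15257387] 17.4333
the job is handed in; nothing more can be done
None
```

I turned the turntable one click anticlockwise, laid the smaller black dumbbell in the cradle at the front, and handed the job in at about 17.4 s of the 61 s allowed.

**Turntable:** I gripped the front post and took it round. The last pictures show the post on the right, the ring straight up the slope and the cradle at the front, within about 0.5 mm of the click stop.

**Dumbbell:** Both heads are fully down, with their tops level at 53.7 mm in the camera. That is about 52 mm after the camera's own 1.5 mm bias. It is centred lengthwise to about 0.5 mm and square to the cradle.
- On release it slid about 2 mm down the slope onto the lower walls, which is the cradle's own clearance.
- The tops read about 1° off the disc plane across the slope, which I took as depth noise and did not pursue.
- I lowered it until about 14 N of contact showed, then released it.

**First grasp missed:** The fingertips stand roughly 25 mm shorter of the reported TCP than the description says, so the closed tips rested on the handle with about 14 N. I re-measured the tips with the wrist camera and gripped lower. The dumbbell did not move noticeably.

**Other things:** The larger dumbbell, kettlebell, coaster and both yellow dumbbells match the first top picture, in colour and to within about 3 mm in depth. The depth difference was nearly the same for all five. The gripper was clear of everything and the wrist force was about zero.

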